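# Draw the flush bolt, open the second leaf and fetch the jar carrier

## Task

The teal carrier of culture jars has to come out of the clear bench cabinet, but only one door leaf is open and the carrier is too long for half the opening: draw the flush bolt of the closed leaf fully down by its black ball knob and swing that leaf wide open, at least square to the front. Slide the carrier by its black front pull right out of the cabinet onto the steel ledge and let go of it there, then take it by the bar on top, lift it across and set it down gently, flat on the floor of the black bench tray. Keep the four jars upright in the carrier, leave both leaves open, and do not disturb the tip box, wash bottle and timer.

Things in the scene. Friction and masses are not known exactly. Their poses are not given: they have to be found in the camera images.
- cabinet: Bench cabinet of clear panels in an aluminium frame, fixed. Origin: on the bench, mid-width of the door opening, in the plane of the frame's front face. x points into the cabinet, y to the left seen from the front, z up. Outside 336 wide, 175 deep, 216 high. Opening 300 wide (y -150 to 150), header above it from 200 to 216 high. Floor: steel, 6 mm above the bench, level with the ledge.
- ledge (a point): Centre of the top of the steel landing ledge in front of the opening: 6 mm above the bench, 290 wide (y), reaching from x = -172 mm to the cabinet's front plane at x = 0 (cabinet frame, whose axes it shares; this point is at x = -86, y = 0). No step between ledge and cabinet floor.
- passive_leaf (a joint): Angle in rad of the left (+y) leaf, 149 wide, 188 high (top at 198), 14 thick, set flush in the opening, bolted shut at the start: 0 shut; grows as its free edge swings out to the cabinet's -x (clockwise seen from above); stop at 2.1. It stays where it is left (0.08 N m of friction). Its only handle is the bolt's ball knob.
- passive_leaf_hinge (a point): Point on the passive leaf's upright hinge axis, 104 mm above the bench, at y = 150 mm and x = 0 in the cabinet's frame. This frame turns with the leaf: when shut its axes are the cabinet's.
- bolt (a joint): Travel of the flush bolt in m: 0 shot up (rod 10 mm into the hole in the header, leaf locked), 0.018 fully drawn down. It slides straight down with about 2.5 N of friction and stays where it is left.
- bolt_knob (a point): Centre of the bolt's black ball knob, 18 mm diameter on a 7 mm stem, 30 mm out from the passive leaf's front face, near its free top corner: 128 mm from the hinge axis; 181 mm above the bench when shot (35 mm below the cabinet's top), 163 mm when drawn. It moves with bolt and leaf; its x axis points square into the leaf's face, z up.
- active_leaf (a joint): Angle of the right (active) leaf in rad: 0 shut, about 2.55 to 2.75 at the start (folded back open). It need not be touched; its top is 198 mm above the bench, its black bar handle is on its outer face.
- carrier: Teal plastic open-topped carrier, 70 deep (x) by 240 long (y), walls 65 high and 4 thick, floor 4 thick, four pockets in a row along y; loose, about 0.7 kg with its jars. At the start it stands on the cabinet floor, lengthwise across both halves of the opening. Origin: centre of its underside; x points away from its front pull (into the cabinet at the start), z up.
- carrier_pull (a point): Middle of the carrier's front pull: upright black bar 10 thick, 42 tall, 32 out from the front wall; 67 mm to -x of the carrier's origin, 39 above its underside. Pinch it from both sides (along y). At the start it is 23 to 35 mm behind the cabinet's front plane, under the roof: out of reach for a tool pointing straight down, reached by one tilted 30 to 45 degrees into the opening.
- carrier_bar (a point): Middle of the bar over the carrier, 168 mm above its underside, straight over its origin. The bar runs along the carrier's y between two end straps, with a black grip 17 mm thick and 90 long in the middle; the jars' lids end 87 mm below its axis.
- tray: Black open bench tray, fixed, 170 (x) by 290 (y), walls 4 thick and 30 high, inner floor 4 mm above the bench and 162 by 282, so the carrier with its pull (107 by 246 overall) fits in lengthwise, either way round. Origin: centre of its underside, on the bench. It lies on a slightly larger sheet of white paper.
- jar0: Glass culture jar with a green lid, 50 mm diameter, 77 high, loose in pocket 1 of 4 counted from the carrier's -y end. Origin: centre of its underside; z up.
- jar1: Glass culture jar with a white lid, 50 mm diameter, 77 high, loose in pocket 2 of 4 counted from the carrier's -y end. Origin: centre of its underside; z up.
- jar2: Glass culture jar with a green lid, 50 mm diameter, 77 high, loose in pocket 3 of 4 counted from the carrier's -y end. Origin: centre of its underside; z up.
- jar3: Glass culture jar with a white lid, 50 mm diameter, 77 high, loose in pocket 4 of 4 counted from the carrier's -y end. Origin: centre of its underside; z up.
- tip_box: Bystander: blue pipette-tip box, 84 by 122, 63 high, loose on the bench to the left. Origin: centre of its underside.
- wash_bottle: Bystander: white wash bottle, 62 mm diameter, 148 high and a thin spout above it to 187, loose on the bench to the right beyond the tray. Origin: centre of its underside.
- timer: Bystander: dark flat bench timer, 65 by 85, 18 high, loose on the bench beyond the tray. Origin: centre of its underside.

How it is judged:
By the outcome, as a careful person would: the job done as asked, in the order asked, and still so for the second after the job is handed in, with the robot touching nothing.
It also fails if it takes over 72 s, if anything falls off the work surface, if the arm or the gripper's body presses on something with over 40 N, if the wrist force passes 120 N, or if a joint passes its speed limit or range.

## Robot

A 6-joint arm with a two-finger parallel gripper is mounted at the origin on the work surface. World frame = base frame: x ahead of the robot, y to its left, z up, the work surface at z = 0. Lengths are in mm, angles in rad, forces in N, time in s.
With the tool pointing down it reaches from about 325 to 775 mm from the base axis. Payload 5.5 kg.
Tool frame: the origin (TCP) lies midway between the tips of the shut fingers; the grasp point (between the pads) lies manip.grip_depth behind it (manip.grip_depth is the distance from the TCP to the grasp point, in mm); z points along the fingers, y is the direction in which the jaws open and shut (so a half turn about z gives the same grasp; the last joint's range is limited). The gripper opens to 85 mm and grips with 20 to 120 N. Pads are 22 mm wide; open, the fingers measure 114 mm over their backs; the gripper's body (76 mm by 85 mm) begins 54 mm behind the grasp point. The pads swing forward as they close: fully open they stand 13 mm farther back than shut.
Start: joints at [1.138, 0.091, 1.231, -0, 1.82, -0.057], TCP at [220.215, 558.141, 231.275] pointing down, gripper open.
Joint ranges: [-2.87, 2.87], [-0.86, 2.18], [0.17, 2.46], [-1.51, 4.65], [0.06, 2.69], [-2.65, 2.65]. Speed limits (rad/s): [2.57, 2.57, 3.01, 3.14, 3.14, 3.14].

## Interface

Orientations are given as [roll, pitch, yaw] about the fixed x, y, z axes, in that order (R = Rz(yaw) Ry(pitch) Rx(roll)).
In Python, from workcell import manip, imaging gives the robot as it stands.
- The arm moves only by the tool send_rows, never from a script. Its arguments are lists of equal length, an entry for each row: "travel": the shift along the tool's x, y, z in mm, a list of three; "rot": the turn, a rotation vector about the tool's x, y, z in degrees, a list of three; "grip": the opening, from -1 (shut) to 1 (fully open). A call has 1 to 5 rows; each row is the pose to reach, as a shift and turn from the pose commanded when the call began, along the tool's axes at that moment; what a row does not reach only later rows make up. A row lasts 1/12 s, in which the tool goes at most 41.7 mm and 7.16 degrees, less where a joint would pass 70% of its speed; a pose out of reach is approached as far as the arm can. A call with a gripper value outside its range is refused whole. The fingers move at their own pace and stop on an object; "force" is the grip in N (left out, the last holds). Time passes only in rows, so rows that repeat a pose let the fingers close. It gives the time, the measured TCP pose, the force and the opening at its end, in the units of the state.
- manip.observe(): the state, without advancing time (a new reading comes with each control period).
- imaging.get_image(name): name is "side" or "top" or "wrist"; returns the picture (384x512x3 uint8, red, green, blue); there is no depth.
- imaging.camera_params(name): a dict with "camera_matrix" (3x3 intrinsics, pixels), "R" (3x3) and "t" (3): a world point X has camera coordinates R X + t. Camera axes: x right, y down, z forward; pixel columns grow to the right and rows downward; lengths in mm; the calibration is good to about 2 mm. The wrist camera is an equidistant fisheye: a pixel r from the principal point sees the ray r / f radians off the axis. A picture is of the moment at which its call begins: read the wrist's pose just before it. camera_params takes no time and is no camera call; for the wrist camera it gives the pose at the moment of the call.
- manip.finish_job(): hands the job in, once; it reports no verdict.
The state is a dict: "t": time; "joint_pos": joint angles; "dq": joint speeds; "tau": joint torques, N m; "ee_pos": TCP position; "orientation": TCP orientation; "wrist_force": force on the tool from outside, world axes, zero at the start; "wrist_torque": the same for the moment, N m; "grip_width": finger opening in mm.
Only numpy, scipy, OpenCV 4.12 (cv2) and the standard library are available. Lean on these libraries where they do the work, as an engineer would, in place of code of your own. Each camera call takes 0.05 s, during which the arm holds its last target.

## Working session

There is one attempt and no reset: what is moved stays moved. The work goes in short steps, Python scripts to look and compute and a tool call to move; the robot and the scene stay as the last step left them, time stands still between calls to the robot, and variables do not carry over. Pictures are saved under pics/ and viewed, and the job is handed in when it is done.

Besides the shell and the picture viewer there is one more tool, called after "Call:" by a JSON object that holds its "fn" and its "kwargs". send_rows: Moves the arm, as the interface text tells. Its arguments: {"type":"object","properties":{"travel":{"type":"array"},"rot":{"type":"array"},"grip":{"type":"array"},"force":{"type":"number"}},"required":["travel","rot","grip"]}

```bash
ls -la; mkdir -p pics; python3 - <<'E'
from workcell import manip, imaging
import cv2, numpy as np
print(manip.observe()); print(manip.grip_depth)
for n in ["side","top","wrist"]:
    p=imaging.camera_params(n); print(n,p)
    cv2.imwrite(f"pics/{n}0.png",imaging.get_image(n)[:,:,::-1])
E
```

```text
total 12
drwxr-xr-x  3 agent agent 4096 Dec  7 01:30 .
drwxr-xr-x 23 root  root  4096 Dec  7 01:29 ..
drwxr-xr-x  2 agent agent 4096 Dec  7 01:30 pics
{'t': 0.0, 'joint_pos': array([ 1.13831716e+00,  9.18621612e-02,  1.23190057e+00, -1.55736482e-05,
        1.81980387e+00, -5.67100451e-02]), 'dq': array([-1.21534569e-03, -5.42743675e-05,  8.39013410e-04, -1.69838477e-03,
        1.36592154e-03, -1.51423218e-04]), 'tau': array([-3.92328116e-05, -4.58730805e+01, -4.18027997e+01,  8.73135991e-05,
        1.14852242e-02, -5.79515870e-06]), 'ee_pos': array([220.08375256, 557.8681756 , 230.14060318]), 'orientation': array([-3.13962102e+00, -9.68062885e-05,  2.76581961e+00]), 'wrist_force': array([ 0.38727271,  0.62389534, -0.52567065]), 'wrist_torque': array([ 0.01440523,  0.05764583, -0.02164025]), 'grip_width': 85.39324527285211}
18.700000000000003
side {'camera_matrix': array([[445.52414661,   0.        , 253.72408551],
       [  0.        , 445.52414661, 193.77919031],
       [  0.        ,   0.        ,   1.        ]]), 'R': array([[ 0.2784354 , -0.96042141, -0.00802818],
       [-0.9
[... 292 characters left out ...]
 0.        ,   1.        ]]), 'R': array([[-7.14357639e-03, -9.99973641e-01, -1.29854479e-03],
       [-9.73424247e-01,  7.25115126e-03, -2.28894422e-01],
       [ 2.28897805e-01, -3.71089803e-04, -9.73450388e-01]]), 't': array([   6.58736571,  556.49288056, 1199.53729267])}
wrist {'camera_matrix': array([[297.31863964,   0.        , 254.25589748],
       [  0.        , 297.31863964, 190.32264724],
       [  0.        ,   0.        ,   1.        ]]), 'R': array([[ 3.66812053e-01,  9.30294821e-01, -6.80290708e-04],
       [ 8.98076758e-01, -3.53917611e-01,  2.61152180e-01],
       [ 2.42707754e-01, -9.64047208e-02, -9.65297403e-01]]), 't': array([-598.9930977 ,  -33.41228651,  378.18098619])}
```

View pics/side0.png

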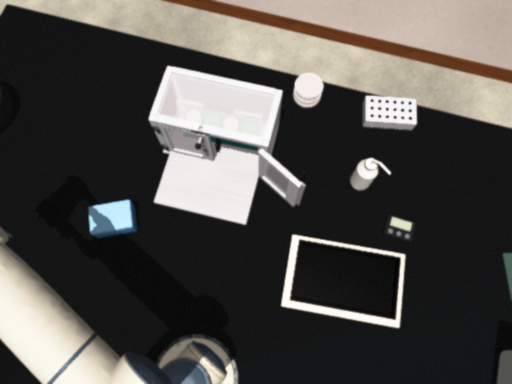

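View pics/top0.png

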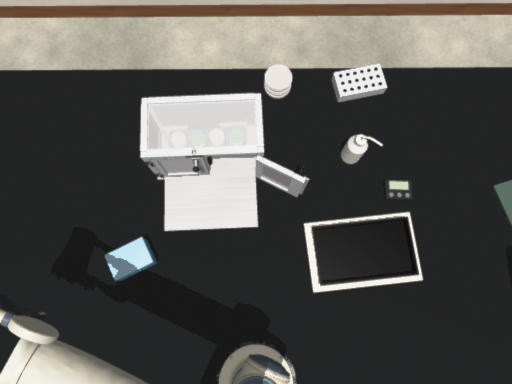

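View pics/wrist0.png

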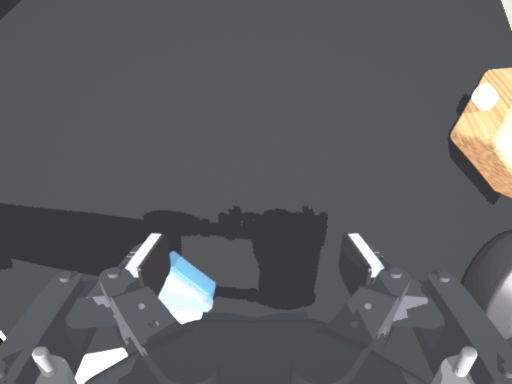

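The top view shows the cabinet around (200,135), the ledge at (210,195), the tray at (363,250), and the arm at lower left. I'll enlarge the cabinet and tray next.

```bash
python3 - <<'E'
import cv2, numpy as np
for n,(x0,y0,x1,y1) in {"side":(145,60,310,225),"top":(130,85,320,240)}.items():
    im=cv2.imread(f"pics/{n}0.png")[y0:y1,x0:x1]
    im=cv2.resize(im,None,fx=4,fy=4,interpolation=cv2.INTER_CUBIC)
    im=(255*(im/255.)**0.8).astype(np.uint8)
    for k in range(0,x1-x0,20): cv2.putText(im,str(x0+k),(k*4,10),0,.35,(0,0,255),1); cv2.line(im,(k*4,12),(k*4,18),(0,0,255),1)
    for k in range(0,y1-y0,20): cv2.putText(im,str(y0+k),(0,k*4),0,.35,(0,0,255),1)
    im=im[:600]
    cv2.imwrite(f"pics/{n}0c.png",im)
E
```

```text
(no output)
```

View pics/side0c.png

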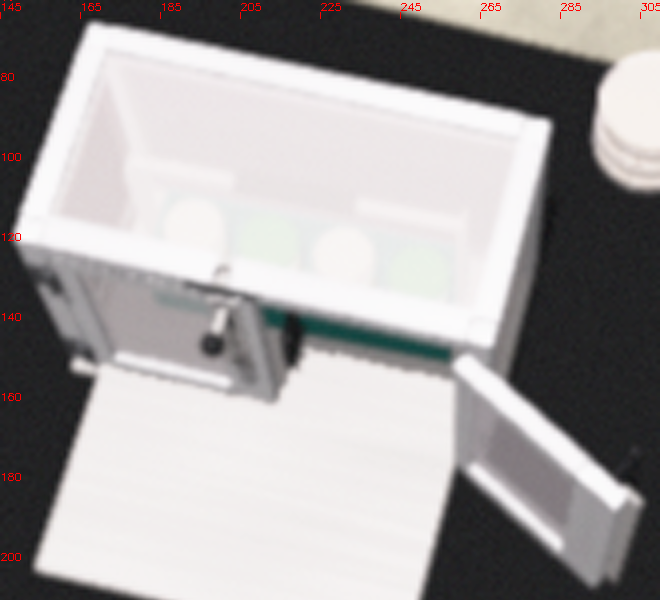

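View pics/top0c.png

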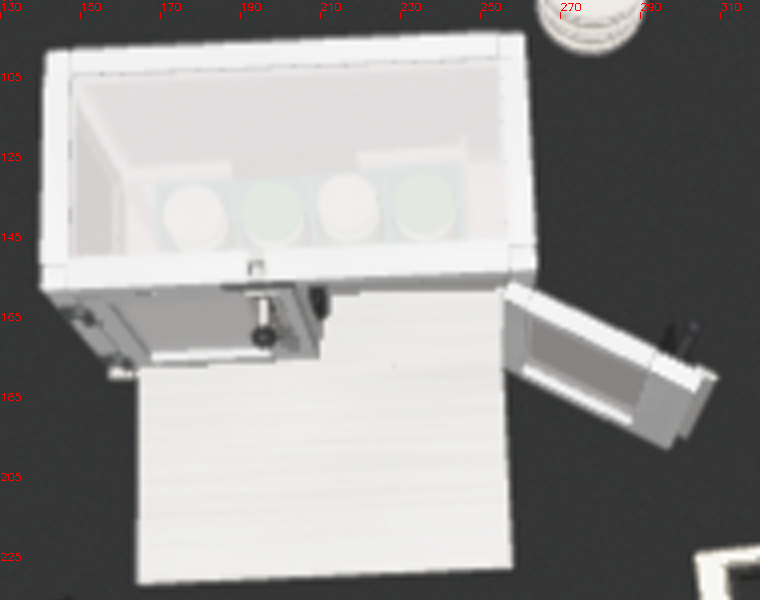

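```bash
cat > h.py <<'E'
from workcell import manip, imaging
import cv2, numpy as np
from scipy.spatial.transform import Rotation as R
def rayp(n,u,v,P=None):
    p=P or imaging.camera_params(n);K=p["camera_matrix"]
    d=np.array([(u-K[0,2])/K[0,0],(v-K[1,2])/K[1,1],1.])
    if n=="wrist":
        th=np.hypot(d[0],d[1]); s=np.sin(th)/th if th>1e-9 else 1; d=np.array([d[0]*s,d[1]*s,np.cos(th)])
    Rm=np.array(p["R"]);c=-Rm.T@np.array(p["t"]);d=Rm.T@d
    return c,d/np.linalg.norm(d)
def onz(n,u,v,z,P=None):
    c,d=rayp(n,u,v,P); return c+d*(z-c[2])/d[2]
def tri(*obs):
    A=np.zeros((3,3));b=np.zeros(3);rs=[]
    for n,u,v in obs:
        c,d=rayp(n,u,v);M=np.eye(3)-np.outer(d,d);A+=M;b+=M@c;rs.append((c,M))
    X=np.linalg.solve(A,b); return X,[float(np.linalg.norm(M@(X-c))) for c,M in rs]
def proj(n,X):
    p=imaging.camera_params(n);q=np.array(p["R"])@np.array(X,float)+p["t"];K=p["camera_matrix"]
    return K[0,0]*q[0]/q[2]+K[0,2],K[1,1]*q[1]/q[2]+K[1,2]
def snap(n,name,crop=None,f=1):
    P=imaging.camera_params(n)
    im=imaging.get_image(n)[:,:,::-1].copy()
    cv2.imwrite(f"pics/{name}_raw.png",im)
    if crop:
        x0,y0,x1,y1=crop
    else: x0=y0=0;y1,x1=im.shape[:2]
    im=cv2.resize(im[y0:y1,x0:x1],None,fx=f,fy=f,interpolation=cv2.INTER_CUBIC)
    for k in range(0,x1-x0,20): cv2.putText(im,str(x0+k),(k*f,10),0,.35,(0,0,255),1)
    for k in range(0,y1-y0,20): cv2.putText(im,str(y0+k),(0,k*f+4),0,.35,(0,0,255),1)
    cv2.imwrite(f"pics/{name}.png",im); return im,P
def plan(target,rpy=None,Rt=None):
    """offset in current commanded(tool) axes to reach TCP target"""
    s=manip.observe();R0=R.from_euler('xyz',s['orientation'])
    R1=Rt if Rt is not None else R.from_euler('xyz',rpy)
    return R0.inv().apply(np.array(target)-s['ee_pos']),(R0.inv()*R1).as_rotvec(degrees=True)
E
python3 - <<'E'
from h import *
from scipy.optimize import least_squares
def c(n,x,y):
    o={"top":(130,85),"side":(145,60)}[n]; return n,o[0]+(x+.5)/4-.5,o[1]+(y+.5)/4-.5
obs=[(c("top",41,289),(0,168,216)),(c("top",535,270),(0,-168,216)),(c("side",17,238),(0,168,216)),(c("side",492,346),(0,-168,216)),
(c("top",47,52),(175,168,216)),(c("top",524,33),(175,-168,216)),(c("side",90,22),(175,168,216)),(c("side",551,122),(175,-168,216)),
(c("top",137,584),(-172,145,6)),(c("top",513,568),(-172,-145,6)),(c("side",35,572),(-172,145,6))]
def tf(q,X): return np.array([q[0],q[1],0])+R.from_euler('z',q[2]).apply(X)
f=lambda q:np.concatenate([(onz(*o,X[2])-tf(q,X))[:2] for o,X in obs])
r=least_squares(f,[600,120,0],loss='soft_l1',f_scale=3);q=r.x;print(q,f(q).reshape(-1,2).round(1).tolist())
np.save("cab.npy",q)
inv=lambda X:R.from_euler('z',-q[2]).apply(np.array(X)-[q[0],q[1],0])
for nm,a,b in [("knob",(264,336),(211,343)),("pull",(319,300),(290,338))]:
    X,e=tri(c("top",*a),c("side",*b));print(nm,X,e,inv(X))
print("expected knob",tf(q,(-30,22,181)))
# tray: black interior / white paper
for n in("top","side"):
    im=cv2.imread(f"pics/{n}0.png");print(n)
E
python3 - <<'E'
import cv2
for n,(x0,y0,x1,y1) in {"side":(275,225,415,335),"top":(295,200,430,300)}.items():
    im=cv2.imread(f"pics/{n}0.png")[y0:y1,x0:x1]
    im=cv2.resize(im,None,fx=5,fy=5,interpolation=cv2.INTER_CUBIC)
    im=cv2.convertScaleAbs(im,alpha=2.2)
    cv2.imwrite(f"pics/{n}0t.png",im)
E
```

```text
[6.18531658e+02 1.41903534e+02 3.63203511e-02] [[1.2, -0.6], [-0.1, 1.0], [0.8, -1.8], [0.6, 0.8], [-0.1, -1.6], [-0.4, 0.2], [0.6, 1.0], [0.2, 0.6], [-0.2, 0.6], [-0.4, -1.0], [-2.6, 0.2]]
knob [585.27518362 161.43742549 193.17648445] [0.9342224806299054, 0.9342224806298514] [-32.52521937  20.72862955 193.17648445]
pull [645.50062192 134.96268988  86.05476245] [0.5904785819815864, 0.5904785819814636] [26.69913927 -7.91557384 86.05476245]
expected knob [587.75257111 162.79965415 181.        ]
top
side
```

View pics/top0t.png

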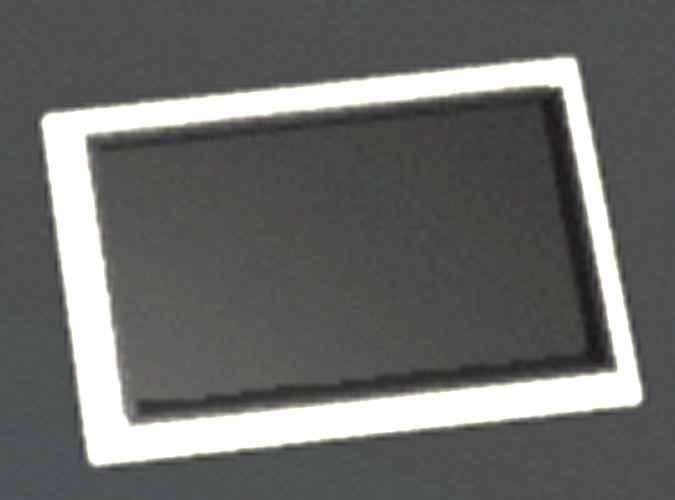

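View pics/side0t.png

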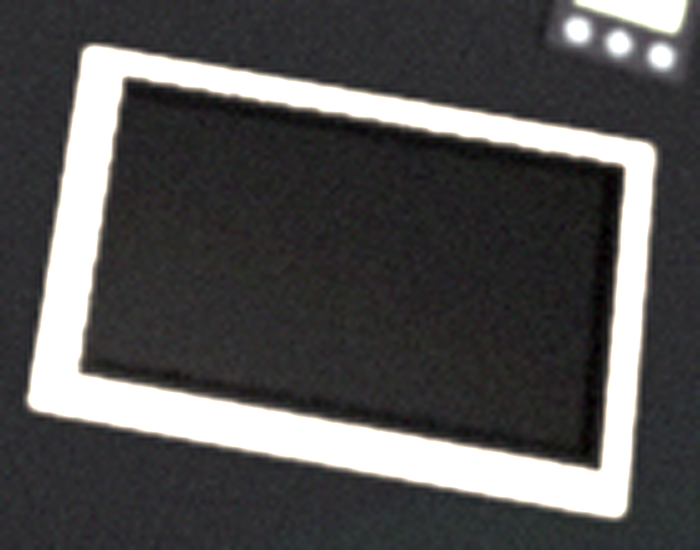

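```bash
python3 - <<'E'
from h import *
from scipy.optimize import least_squares
q=np.load("cab.npy")
def tf(q,X): return np.array([q[0],q[1],0])+R.from_euler('z',q[2]).apply(X)
def c(n,x,y):
    o={"top":(130,85),"side":(145,60)}[n]; return n,o[0]+(x+.5)/4-.5,o[1]+(y+.5)/4-.5
def t(n,x,y):
    o={"top":(295,200),"side":(275,225)}[n]; return n,o[0]+(x+.5)/5-.5,o[1]+(y+.5)/5-.5
for n in("top","side"):
    p=imaging.camera_params(n);print(n,-p["R"].T@p["t"])
print([tri(c("top",*a),c("side",*b)) for a,b in [((41,289),(17,238)),((535,270),(492,346)),((47,52),(90,22)),((524,33),(551,122)),((137,584),(35,572))]])
for nm,X in [("knob",(-30,22,181)),("pullmid",(29,0,45)),("pulltop",(29,0,66))]:
    print(nm,proj("top",tf(q,X)),proj("side",tf(q,X)))
# tray
ct=[(88,137),(563,87),(614,370),(130,423)]; cs=[(123,79),(624,166),(599,468),(80,373)]
pap_t=[(43,113),(577,57),(642,404),(92,466)]; pap_s=[(85,45),(656,143),(624,518),(29,408)]
for nm,T,S in(("tray",ct,cs),("paper",pap_t,pap_s)):
  for z in((0,30) if nm=="tray" else(0,)):
    print(nm,z,[onz(*t("top",*a),z)[:2].round(1).tolist() for a in T],[onz(*t("side",*a),z)[:2].round(1).tolist() for a in S])
E
```

```text
top [ 267.17926728    2.99711408 1295.07671295]
side [ 153.44121035 -132.46306361 1310.03091739]
[(array([616.27180466, 311.2271559 , 208.33837789]), [0.2678895049524436, 0.26788950495238856]), (array([624.37541414, -25.10490918, 217.35770286]), [0.32732599120990924, 0.3273259912099343]), (array([778.98534323, 310.23220593, 232.14403495]), [0.5431418675439526, 0.543141867543855]), (array([797.04170612, -19.38633478, 220.3335895 ]), [0.10840636585622875, 0.10840636585605828]), (array([442.45551212, 284.77549942,  -8.16276121]), [0.7885493887178362, 0.7885493887178858])]
knob (np.float64(195.5444465974479), np.float64(169.25170127323784)) (np.float64(198.03278422309643), np.float64(146.05989577041797))
pullmid (np.float64(208.31254480581185), np.float64(162.8019695533839)) (np.float64(215.8448516798262), np.float64(148.47144198689693))
pulltop (np.float64(207.58402373779927), np.float64(160.8138438390007)) (np.float64(215.22965396910217), np.float64(145.6982760932606))
tray 0 [[449.9, -179.7], [479.3, -478.7], [305.1, -493.8], [275.8, -198.3]] [[449.8, -176.9], [480.9, -473.1], [307.7, -490.9], [276.9, -195.8]]
tray 30 [[445.7, -175.5], [474.4, -467.6], [304.2, -482.3], [275.6, -193.6]] [[443.0, -175.9], [473.4, -465.3], [304.2, -482.7], [274.1, -194.4]]
paper 0 [[465.2, -152.2], [498.3, -489.3], [284.8, -508.8], [250.7, -174.3]] [[463.5, -149.9], [499.6, -488.7], [284.9, -509.4], [250.0, -172.8]]
```

Knob and pull agree with the known geometry. The tray centre is about (374.5, -331) with yaw 0.098. Next I'll locate the bystanders and plan the approach to the knob.

```bash
cat >> h.py <<'E'
q=np.load("cab.npy")
def tf(X): return np.array([q[0],q[1],0])+R.from_euler('z',q[2]).apply(np.array(X,float))
def inv(X): return R.from_euler('z',-q[2]).apply(np.array(X)-[q[0],q[1],0])
def orient(a,psi):
    a=np.radians(a)
    z=np.array([np.sin(a)*np.cos(psi),np.sin(a)*np.sin(psi),-np.cos(a)]);y=np.array([-np.sin(psi),np.cos(psi),0]);x=np.cross(y,z)
    return R.from_matrix(np.c_[x,y,z])
def go(grasp,a,psi,back=0):
    Rt=orient(a,psi);z=Rt.as_matrix()[:,2]
    d,r=plan(np.array(grasp)+(18.7-back)*z,Rt=Rt)
    print("travel",d.round(1).tolist(),"rot",r.round(1).tolist()); return d,r
def st():
    s=manip.observe();print("t",round(s['t'],2),"pos",s['ee_pos'].round(1),"rpy",s['orientation'].round(3),"F",s['wrist_force'].round(1),"w",round(s['grip_width'],1),"q",s['joint_pos'].round(2))
E
python3 - <<'E'
from h import *
print(dir(manip))
for nm,u,v,z in [("tip",131,258,40),("bottle",353,150,100),("timer",398,188,18)]: print(nm,onz("top",u,v,z).round())
k=tf((-30,22,181));print(k)
go(k,30,q[2],70)
E
```

```text
['MotionError', '__class__', '__delattr__', '__dict__', '__dir__', '__doc__', '__eq__', '__format__', '__ge__', '__getattribute__', '__getstate__', '__gt__', '__hash__', '__init__', '__init_subclass__', '__le__', '__lt__', '__module__', '__ne__', '__new__', '__reduce__', '__reduce_ex__', '__repr__', '__setattr__', '__sizeof__', '__str__', '__subclasshook__', '__weakref__', 'finish_job', 'grip_depth', 'observe']
tip [356. 368.  40.]
bottle [ 668. -297.  100.]
timer [ 569. -452.   18.]
[587.75257111 162.79965415 181.        ]
travel [-463.5, -242.9, 5.3] rot [-6.3, -29.6, -23.0]
```

Call:
{"fn": "send_rows", "kwargs": {"travel": [[-35,-18,0],[-70,-36,0],[-105,-55,0],[-140,-73,1],[-175,-91,1]], "rot": [[0,0,0],[0,0,0],[0,0,0],[0,0,0],[0,0,0]], "grip": [0.3,0.3,0.3,0.3,0.3]}}

```text
t: 0.57
ee_pos: [350.3, 407.7, 229.8]
orientation: [-3.141, -0.0, 2.766]
wrist_force: [0.1, -0.1, -0.3]
grip_width: 55.9
```

Call:
{"fn": "send_rows", "kwargs": {"travel": [[-35,-18,0],[-70,-36,1],[-105,-55,1],[-140,-73,2],[-170,-89,2]], "rot": [[-1,-4,-4],[-2,-8,-7],[-3,-12,-11],[-4,-17,-14],[-4,-21,-17]], "grip": [0.3,0.3,0.3,0.3,0.3]}}

```text
t: 0.98
ee_pos: [476.2, 262.0, 228.4]
orientation: [3.128, 0.376, 3.066]
wrist_force: [-0.3, -0.2, -0.2]
grip_width: 55.2
```

```bash
python3 - <<'E'
from h import *
st()
k=tf((-30,22,181))
go(k,30,q[2],70)
E
```

```text
t 0.98 pos [476.2 262.  228.4] rpy [3.128 0.376 3.066] F [-0.3 -0.2 -0.2] w 55.2 q [ 0.57 -0.34  1.68 -0.21  1.5  -0.94]
travel [-85.7, -93.8, 35.7] rot [-2.0, -8.4, -5.8]
```

Call:
{"fn": "send_rows", "kwargs": {"travel": [[-20,-22,9],[-40,-45,18],[-60,-66,26],[-78,-86,32],[-78,-86,32]], "rot": [[0,-2,-1],[-1,-4,-3],[-2,-6,-5],[-2,-8,-6],[-2,-8,-6]], "grip": [0.1,0.1,0.1,0.1,0.1]}}

```text
t: 1.4
ee_pos: [554.0, 168.2, 224.5]
orientation: [-3.139, 0.513, -3.108]
wrist_force: [1.1, -0.9, -0.5]
grip_width: 46.9
```

```bash
python3 - <<'E'
from h import *
st()
k=tf((-30,22,181))
go(k,30,q[2],70);go(k,30,q[2],0)
snap("wrist","w1")
E
```

```text
t 1.4 pos [554.  168.2 224.5] rpy [-3.139  0.513 -3.108] F [ 1.1 -0.9 -0.5] w 46.9 q [ 0.32 -0.41  1.77 -0.15  1.29 -1.28]
travel [-7.4, -6.6, 3.0] rot [-0.2, -0.6, -0.1]
travel [-8.1, -6.4, 73.0] rot [-0.2, -0.6, -0.1]
```

View pics/w1.png

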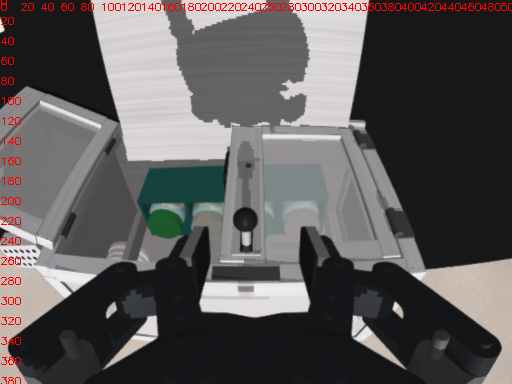

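The wrist view shows the knob at (245,218), the free edge of the leaf near (232,190), and the carrier's teal wall behind.

```bash
python3 - <<'E'
from h import *
k=tf((-30,22,181))
c,d=rayp("wrist",245,217.5)
X=c+d*((k-c)@d);print("ray closest",X,"expected",k,"cam dist",np.linalg.norm(k-c))
Rt=orient(30,q[2]).as_matrix();print("diff in tool axes",Rt.T@(X-k))
E
```

```text
ray closest [586.87120881 164.14955864 179.9498549 ] expected [587.75257111 162.79965415 181.        ] cam dist 212.28266227053678
diff in tool axes [1.24540026 1.38101856 0.49357093]
```

Call:
{"fn": "send_rows", "kwargs": {"travel": [[-7.5,-5.5,5],[-7.5,-5.5,25],[-7.5,-5.5,50],[-7.5,-5.5,71],[-7.5,-5.5,71]], "rot": [[0,-0.5,0],[0,-0.5,0],[0,-0.5,0],[0,-0.5,0],[0,-0.5,0]], "grip": [0.1,0.1,0.1,0.1,0.1]}}

```text
t: 1.87
ee_pos: [593.3, 168.6, 161.1]
orientation: [-3.14, 0.512, -3.104]
wrist_force: [-0.8, 0.4, -1.2]
grip_width: 47.0
```

```bash
python3 - <<'E'
from h import *
st()
k=tf((-30,22,181))
go(k,30,q[2],0)
snap("wrist","w2")
E
```

```text
t 1.87 pos [593.3 168.6 161.1] rpy [-3.14   0.512 -3.104] F [-0.8  0.4 -1.2] w 47.0 q [ 0.29 -0.3   1.79 -0.14  1.15 -1.29]
travel [-4.9, -5.6, -1.5] rot [-0.0, -0.6, 0.1]
```

View pics/w2.png

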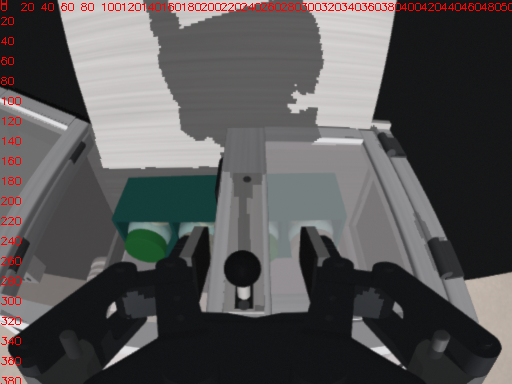

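Knob at (242,269), a few mm off the jaw centre. I'll correct that and close.

Call:
{"fn": "send_rows", "kwargs": {"travel": [[-4,-4.5,-1],[-4,-4.5,-1],[-4,-4.5,-1],[-4,-4.5,-1],[-4,-4.5,-1]], "rot": [[0,-0.5,0],[0,-0.5,0],[0,-0.5,0],[0,-0.5,0],[0,-0.5,0]], "grip": [0.1,-0.3,-0.8,-0.8,-0.8], "force": 45}}

```text
t: 2.33
ee_pos: [597.9, 163.1, 172.1]
orientation: [-3.141, 0.532, -3.106]
wrist_force: [-0.8, -3.9, 1.8]
grip_width: 14.9
```

```bash
python3 - <<'E'
from h import *
st()
k=tf((-30,22,181))
go(k,30,q[2],0)
print(orient(30,q[2]).inv().apply([0,0,-18]))
E
```

```text
t 2.33 pos [597.9 163.1 172.1] rpy [-3.141  0.532 -3.106] F [-0.8 -3.9  1.8] w 14.9 q [ 0.28 -0.31  1.79 -0.13  1.14 -1.3 ]
travel [4.4, 0.1, 5.9] rot [-0.0, 0.5, -0.0]
[ 9.00000000e+00 -3.12250226e-17  1.55884573e+01]
```

```bash
python3 - <<'E'
from h import *
snap("wrist","w3",(180,200,330,340),4);st()
E
```

```text
t 2.38 pos [597.9 163.1 171.9] rpy [-3.141  0.532 -3.106] F [-0.7 -5.   2.4] w 14.7 q [ 0.28 -0.31  1.79 -0.13  1.14 -1.3 ]
```

View pics/w3.png

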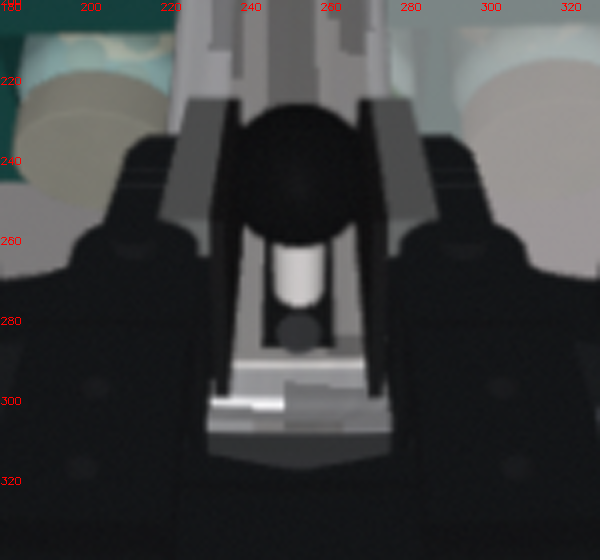

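The ball is pinched toward the front edges of the pads. I'll re-centre and close again.

Call:
{"fn": "send_rows", "kwargs": {"travel": [[0,0,0],[0,0,0],[4.5,0,6],[4.5,0,6],[4.5,0,6]], "rot": [[0,0,0],[0,0,0],[0,0,0],[0,0,0],[0,0,0]], "grip": [-0.1,-0.1,-0.1,-0.1,-0.1]}}

```text
t: 2.8
ee_pos: [596.1, 164.0, 161.3]
orientation: [3.141, 0.527, -3.105]
wrist_force: [0.3, -0.4, 0.5]
grip_width: 38.6
```

```bash
python3 - <<'E'
from h import *
st()
k=tf((-30,22,181))
go(k,30,q[2],0)
snap("wrist","w4",(180,200,330,340),4);st()
E
```

```text
t 2.8 pos [596.1 164.  161.3] rpy [ 3.141  0.527 -3.105] F [ 0.3 -0.4  0.5] w 38.6 q [ 0.28 -0.31  1.81 -0.13  1.13 -1.3 ]
travel [-2.6, -0.9, -2.5] rot [0.0, 0.2, 0.0]
t 2.85 pos [596.3 164.  161.8] rpy [ 3.141  0.528 -3.105] F [-0.9  0.3 -0.4] w 38.3 q [ 0.28 -0.31  1.8  -0.13  1.13 -1.3 ]
```

View pics/w4.png

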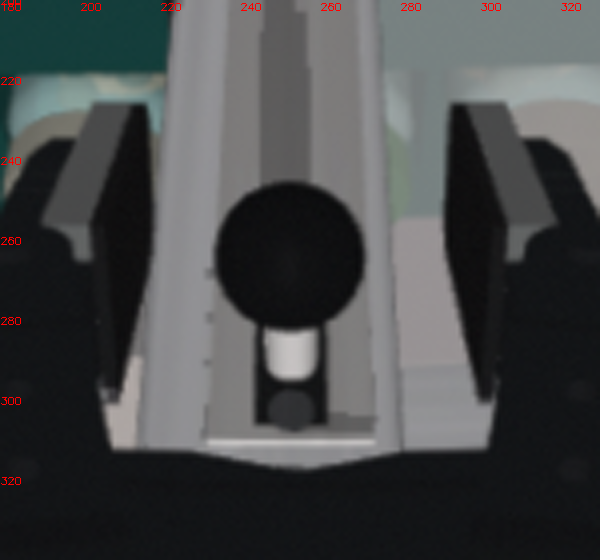

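Call:
{"fn": "send_rows", "kwargs": {"travel": [[0,-0.5,0],[0,-0.5,0],[0,-0.5,0],[0,-0.5,0],[0,-0.5,0]], "rot": [[0,0,0],[0,0,0],[0,0,0],[0,0,0],[0,0,0]], "grip": [-0.1,-0.1,-0.5,-0.8,-0.8], "force": 40}}

```text
t: 3.27
ee_pos: [596.7, 163.0, 163.0]
orientation: [3.141, 0.53, -3.106]
wrist_force: [-0.7, -1.9, 0.8]
grip_width: 15.5
```

```bash
python3 - <<'E'
from h import *
st()
k=tf((-30,22,181))
go(k,30,q[2],0)
snap("wrist","w5",(180,200,330,340),4);st()
E
```

```text
t 3.27 pos [596.7 163.  163. ] rpy [ 3.141  0.53  -3.106] F [-0.7 -1.9  0.8] w 15.5 q [ 0.28 -0.31  1.8  -0.13  1.13 -1.3 ]
travel [-1.2, 0.1, -1.4] rot [0.0, 0.3, -0.0]
t 3.32 pos [596.8 163.  163. ] rpy [ 3.141  0.53  -3.106] F [-0.6 -2.2  0.5] w 15.1 q [ 0.28 -0.31  1.8  -0.13  1.13 -1.3 ]
```

View pics/w5.png

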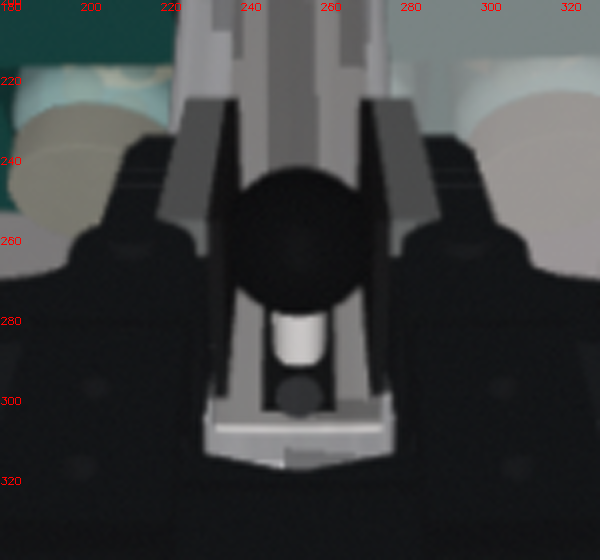

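The ball is now well seated between the pads. Next I'll draw the bolt down 18 mm.

Call:
{"fn": "send_rows", "kwargs": {"travel": [[2,0,3.5],[4,0,7],[6,0,10.5],[8,0,14],[9.5,0,16.5]], "rot": [[0,0,0],[0,0,0],[0,0,0],[0,0,0],[0,0,0]], "grip": [-0.8,-0.8,-0.8,-0.8,-0.8], "force": 60}}

```text
t: 3.73
ee_pos: [597.2, 163.0, 145.9]
orientation: [3.141, 0.532, -3.106]
wrist_force: [-20.8, -8.3, 22.7]
grip_width: 14.4
```

Call:
{"fn": "send_rows", "kwargs": {"travel": [[0,0,0],[0,0,0]], "rot": [[0,0,0],[0,0,0]], "grip": [-0.8,-0.8]}}

```text
t: 3.9
ee_pos: [597.1, 163.0, 146.1]
orientation: [3.141, 0.532, -3.106]
wrist_force: [-11.3, -5.9, 12.0]
grip_width: 14.6
```

```bash
python3 - <<'E'
from h import *
st()
snap("wrist","w6",(180,200,330,340),4);st()
E
```

```text
t 3.9 pos [597.1 163.  146.1] rpy [ 3.141  0.532 -3.106] F [-11.3  -5.9  12. ] w 14.6 q [ 0.28 -0.3   1.83 -0.14  1.1  -1.3 ]
t 3.95 pos [597.1 163.  146.1] rpy [ 3.141  0.532 -3.106] F [-10.7  -5.8  11.1] w 14.5 q [ 0.28 -0.3   1.83 -0.14  1.1  -1.3 ]
```

View pics/w6.png

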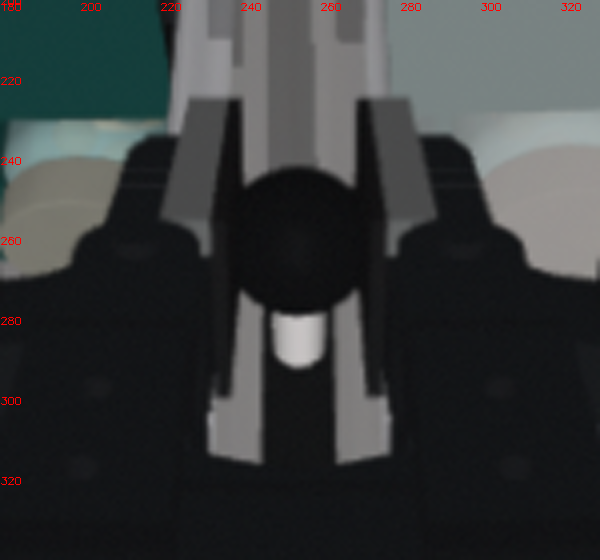

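Call:
{"fn": "send_rows", "kwargs": {"travel": [[0,0,1],[-0.5,0,1.5],[-0.5,0,1.5]], "rot": [[0,0,0],[0,0,0],[0,0,0]], "grip": [-0.8,-0.8,-0.8]}}

```text
t: 4.2
ee_pos: [597.3, 163.0, 145.9]
orientation: [3.141, 0.53, -3.106]
wrist_force: [-24.8, -7.5, 18.7]
grip_width: 14.8
```

```bash
python3 - <<'E'
from h import *
st()
snap("wrist","w7",(180,200,330,340),4);st()
# swing: knob positions at leaf angle th
s=manip.observe();z=R.from_euler('xyz',s['orientation']).as_matrix()[:,2]
g=s['ee_pos']-18.7*z; gl=inv(g)-np.array([0,150,0]);print("grasp rel hinge",gl, "nominal -30,-128,163")
R0=R.from_euler('xyz',s['orientation'])
for th in range(6,109,6):
    Rz=R.from_euler('z',-th,degrees=True)
    p=tf(Rz.apply(gl)+[0,150,0])+18.7*(Rz.apply(z))
    print(th,R0.inv().apply(p-s['ee_pos']).round(1).tolist(),(R0.inv()*Rz*R0).as_rotvec(degrees=True).round(1).tolist(),p.round(0))
E
```

```text
t 4.2 pos [597.3 163.  145.9] rpy [ 3.141  0.53  -3.106] F [-24.8  -7.5  18.7] w 14.8 q [ 0.28 -0.3   1.83 -0.14  1.1  -1.3 ]
t 4.25 pos [597.3 163.1 145.9] rpy [ 3.141  0.53  -3.106] F [-24.2  -8.1  20.1] w 14.1 q [ 0.28 -0.3   1.83 -0.14  1.1  -1.3 ]
grasp rel hinge [ -29.92134615 -128.08917831  162.068162  ] nominal -30,-128,163
6 [11.5, 2.8, -6.7] [3.0, -0.0, 5.2] [584. 165. 146.]
12 [22.6, 7.0, -13.2] [6.1, -0.0, 10.4] [571. 169. 146.]
18 [33.3, 12.6, -19.5] [9.1, -0.0, 15.5] [558. 174. 146.]
24 [43.4, 19.4, -25.5] [12.1, -0.0, 20.7] [546. 181. 146.]
30 [52.9, 27.4, -31.0] [15.2, -0.0, 25.9] [535. 188. 146.]
36 [61.6, 36.5, -36.1] [18.2, -0.0, 31.1] [525. 197. 146.]
42 [69.4, 46.6, -40.7] [21.2, -0.0, 36.2] [515. 207. 146.]
48 [76.3, 57.6, -44.7] [24.3, -0.0, 41.4] [507. 217. 146.]
54 [82.2, 69.3, -48.1] [27.3, -0.0, 46.6] [500. 229. 146.]
60 [86.9, 81.7, -50.9] [30.3, -0.0, 51.8] [494. 241. 146.]
66 [90.5, 94.6, -53.0] [33.4, -0.0, 56.9] [489. 254. 146.]
72 [92.9, 107.9, -54.5] [36.4, -0.0, 62.1] [486. 267. 146.]
78 [94.2, 121.4, -55.2] [39.5, -0.0, 67.3] [484. 280. 146.]
84 [94.2, 135.0, -55.2] [42.5, -0.0, 72.5] [483. 294. 146.]
90 [92.9, 148.5, -54.4] [45.5, -0.0, 77.6] [484. 308. 146.]
96 [90.5, 161.8, -53.0] [48.6, -0.0, 82.8] [487. 321. 146.]
102 [86.8, 174.7, -50.9] [51.6, -0.0, 88.0] [490. 334. 146.]
108 [82.1, 187.1, -48.1] [54.6, -0.0, 93.2] [496. 347. 146.]
```

View pics/w7.png

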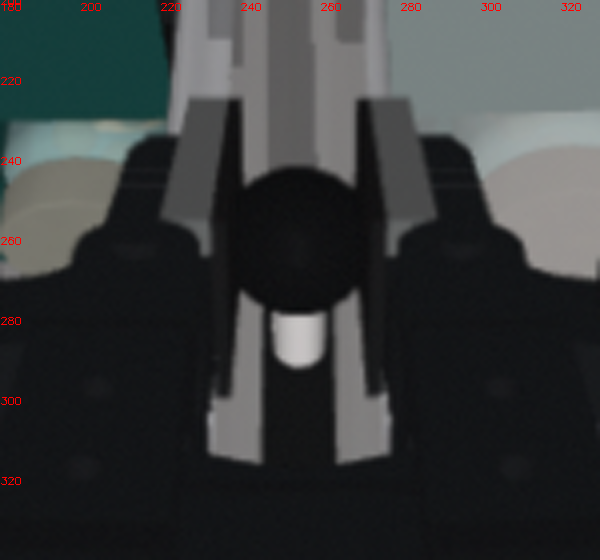

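The bolt is at its lower stop: force builds with no further travel. Now I'll swing the leaf, following the arc.

Call:
{"fn": "send_rows", "kwargs": {"travel": [[6,1,-4],[14,4,-9],[23,7,-14],[33.5,12.5,-20],[43.5,19.5,-26]], "rot": [[1.5,0,2.6],[4,0,7],[6.1,0,10.4],[9.1,0,15.5],[12.1,0,20.7]], "grip": [-0.8,-0.8,-0.8,-0.8,-0.8], "force": 40}}

```text
t: 4.67
ee_pos: [547.3, 180.2, 146.2]
orientation: [3.138, 0.535, 2.752]
wrist_force: [-1.8, -3.1, 5.0]
grip_width: 14.5
```

```bash
cat >> h.py <<'E'
def swing(ths):
    s=manip.observe();R0=R.from_euler('xyz',s['orientation']);z=R0.as_matrix()[:,2]
    g=inv(s['ee_pos']-18.7*z)-np.array([0,150,0]);th0=np.degrees(np.arctan2(-30,-128)-np.arctan2(g[0],g[1]))
    th0=np.degrees(np.arctan2(g[0],g[1])-np.arctan2(-30,-128)); psi=np.degrees(np.arctan2(z[1],z[0])-q[2])
    print("leaf angle",th0,"tool psi",psi,"radius",np.hypot(g[0],g[1]),"z",g[2],"(131.5)")
    for th in ths:
        p=tf(R.from_euler('z',-th,degrees=True).apply([-30,-128,163])+[0,150,0]); Rt=orient(30,q[2]-np.radians(th)); z=Rt.as_matrix()[:,2]
        d,r=plan(p+18.7*z,Rt=Rt);print(th,d.round(1).tolist(),r.round(1).tolist())
E
python3 - <<'E'
from h import *
st();swing([24,30,36,42,48,54])
E
```

```text
t 4.67 pos [547.3 180.2 146.2] rpy [3.138 0.535 2.752] F [-1.8 -3.1  5. ] w 14.5 q [ 0.49 -0.29  1.82 -0.42  1.27 -0.63]
leaf angle 23.52035008264531 tool psi -24.06440208364885 radius 131.34191417687367 z 162.26748282636044 (131.5)
24 [0.8, 0.1, -1.2] [-0.0, 0.6, -0.4]
30 [12.2, 2.9, -8.0] [3.0, 0.6, 4.8]
36 [23.3, 7.1, -14.5] [6.0, 0.6, 10.0]
42 [34.0, 12.6, -20.8] [9.1, 0.6, 15.2]
48 [44.2, 19.3, -26.8] [12.1, 0.6, 20.4]
54 [53.6, 27.2, -32.4] [15.1, 0.6, 25.5]
```

Call:
{"fn": "send_rows", "kwargs": {"travel": [[11.5,2.8,-6.7],[22.6,7,-13.2],[33.3,12.6,-19.5],[43.4,19.4,-25.5],[52.9,27.4,-31]], "rot": [[3,0,5.2],[6.1,0,10.4],[9.1,0,15.5],[12.1,0,20.7],[15.2,0,25.9]], "grip": [-0.8,-0.8,-0.8,-0.8,-0.8]}}

```text
t: 5.08
ee_pos: [499.8, 229.7, 146.1]
orientation: [3.138, 0.532, 2.228]
wrist_force: [-1.5, -1.5, 10.9]
grip_width: 14.8
```

```bash
python3 - <<'E'
from h import *
st();swing([54,60,66,72,78,84])
E
```

```text
t 5.08 pos [499.8 229.7 146.1] rpy [3.138 0.532 2.228] F [-1.5 -1.5 10.9] w 14.8 q [ 0.69 -0.06  1.62 -0.53  1.59  0.02]
leaf angle 54.265981286720475 tool psi -54.02617270654003 radius 131.0852242165922 z 162.20259788083848 (131.5)
54 [-0.7, -0.5, -0.4] [-0.0, 0.5, -0.4]
60 [10.8, 2.3, -7.2] [3.0, 0.5, 4.8]
66 [21.9, 6.4, -13.7] [6.0, 0.5, 10.0]
72 [32.6, 11.9, -20.0] [9.1, 0.4, 15.2]
78 [42.8, 18.7, -25.9] [12.1, 0.4, 20.4]
84 [52.3, 26.6, -31.5] [15.1, 0.4, 25.6]
```

Call:
{"fn": "send_rows", "kwargs": {"travel": [[11.5,2.8,-6.9],[22.6,7,-13.4],[33.3,12.6,-19.7],[43.4,19.4,-25.7],[52.9,27.4,-31.2]], "rot": [[3,0,5.2],[6.1,0,10.4],[9.1,0,15.5],[12.1,0,20.7],[15.2,0,25.9]], "grip": [-0.8,-0.8,-0.8,-0.8,-0.8]}}

```text
t: 5.5
ee_pos: [484.0, 296.0, 146.1]
orientation: [3.138, 0.529, 1.705]
wrist_force: [1.7, -1.0, 12.8]
grip_width: 14.5
```

```bash
python3 - <<'E'
from h import *
st();swing([84,90,96,102,108])
E
```

```text
t 5.5 pos [484.  296.  146.1] rpy [3.138 0.529 1.705] F [ 1.7 -1.  12.8] w 14.5 q [ 0.74  0.25  1.29 -0.45  1.89  0.52]
leaf angle 84.8101448410395 tool psi -83.92799343700716 radius 131.07337711164695 z 162.19494531189738 (131.5)
84 [-1.8, -0.8, 0.2] [0.0, 0.3, -0.3]
90 [9.7, 2.0, -6.5] [3.1, 0.3, 4.9]
96 [20.8, 6.1, -13.0] [6.1, 0.3, 10.0]
102 [31.6, 11.6, -19.3] [9.1, 0.3, 15.2]
108 [41.7, 18.4, -25.2] [12.1, 0.3, 20.4]
```

Call:
{"fn": "send_rows", "kwargs": {"travel": [[11.5,2.8,-6.9],[22.6,7,-13.4],[33.3,12.6,-19.7],[43.4,19.4,-25.7],[43.4,19.4,-25.7]], "rot": [[3,0,5.2],[6.1,0,10.4],[9.1,0,15.5],[12.1,0,20.7],[12.1,0,20.7]], "grip": [-0.8,-0.8,-0.8,-0.8,-0.8]}}

```text
t: 5.92
ee_pos: [497.2, 348.7, 146.0]
orientation: [3.14, 0.528, 1.286]
wrist_force: [-1.6, 2.2, 15.6]
grip_width: 14.5
```

Call:
{"fn": "send_rows", "kwargs": {"travel": [[0,0,0],[0,0,0],[0,0,-5],[0,0,-25],[0,0,-55]], "rot": [[0,0,0],[0,0,0],[0,0,0],[0,0,0],[0,0,0]], "grip": [0,0.1,0.1,0.1,0.1]}}

```text
t: 6.33
ee_pos: [502.5, 373.1, 188.3]
orientation: [-3.136, 0.535, 1.296]
wrist_force: [0.4, -0.6, 0.1]
grip_width: 46.9
```

```bash
python3 - <<'E'
from h import *
st()
snap("top","t2",(110,80,330,250),3)
E
```

```text
t 6.33 pos [502.5 373.1 188.3] rpy [-3.136  0.535  1.296] F [ 0.4 -0.6  0.1] w 46.9 q [ 0.73  0.58  0.8  -0.34  2.2   0.87]
```

View pics/t2.png

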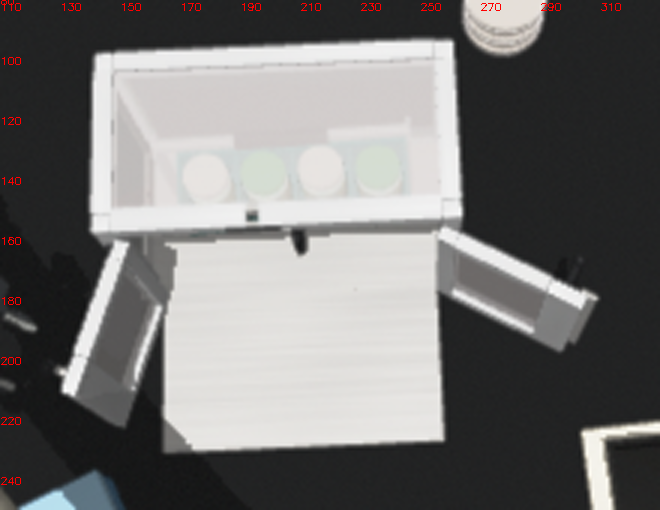

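The leaf now stands about 108° open, with the pull visible at (210,160). Next I'll raise the arm over the leaf and turn to face the opening.

```bash
python3 - <<'E'
from h import *
s=manip.observe();R0=R.from_euler('xyz',s['orientation'])
def w(P,a,dpsi):
    Rt=orient(a,q[2]+np.radians(dpsi));d,r=plan(P,Rt=Rt);print(np.round(P,0),d.round(1).tolist(),r.round(1).tolist())
w(s['ee_pos']+[0,0,60],30,-108)
w([520,370,255],30,-90)
w(tf((-130,120,260)),35,-70)
w(tf((-130,60,260)),35,-50)
w(tf((-130,-5,240)),40,0)
E
```

```text
[504. 376. 255.] [-30.1, 0.0, -51.9] [0.1, 0.1, 0.0]
[520 370 255] [-31.2, 17.6, -50.7] [-8.9, 0.1, -15.5]
[484. 257. 260.] [-136.0, 14.0, 4.4] [-20.4, -4.7, -32.0]
[486. 197. 260.] [-185.4, 32.5, 33.1] [-31.2, -4.4, -48.8]
[489. 132. 240.] [-228.8, 52.5, 81.4] [-62.0, -6.7, -88.4]
```

Call:
{"fn": "send_rows", "kwargs": {"travel": [[-15,0,-26],[-30,0,-52],[-62,5,-36],[-98,9,-16],[-130,13,2]], "rot": [[-2,0,-3],[-6,-1,-9],[-10,-2,-15],[-13,-3,-21],[-17,-4,-27]], "grip": [0.1,0.1,0.1,0.1,0.1]}}

```text
t: 6.8
ee_pos: [485.1, 261.2, 254.5]
orientation: [-3.137, 0.601, 1.858]
wrist_force: [-0.0, -0.0, 0.9]
grip_width: 47.3
```

```bash
python3 - <<'E'
from h import *
st()
def w(P,a,dpsi):
    Rt=orient(a,q[2]+np.radians(dpsi));d,r=plan(P,Rt=Rt);print(np.round(P,0),d.round(1).tolist(),r.round(1).tolist())
w(tf((-130,80,260)),35,-45)
w(tf((-130,40,240)),38,-30)
w(tf((-120,-5,200)),40,0)
E
```

```text
t 6.8 pos [485.1 261.2 254.5] rpy [-3.137  0.601  1.858] F [-0.  -0.   0.9] w 47.3 q [ 0.75  0.14  1.24 -0.59  1.99  0.28]
[486. 217. 260.] [-38.1, -11.8, 19.5] [-17.7, -0.6, -25.2]
[487. 177. 240.] [-58.7, -21.5, 58.0] [-27.2, -3.4, -36.8]
[499. 133. 200.] [-74.1, -22.8, 117.0] [-46.0, -4.8, -60.3]
```

Call:
{"fn": "send_rows", "kwargs": {"travel": [[-12,-4,5],[-24,-8,12],[-36,-12,19],[-46,-16,30],[-55,-20,45]], "rot": [[-4,0,-5.5],[-8,-1,-11],[-12,-1,-17],[-17,-1,-23],[-21,-2,-28]], "grip": [0.3,0.3,0.3,0.3,0.3]}}

```text
t: 7.22
ee_pos: [485.0, 188.1, 250.2]
orientation: [3.122, 0.641, 2.454]
wrist_force: [0.3, 0.3, -0.1]
grip_width: 55.6
```

```bash
python3 - <<'E'
from h import *
st()
def w(P,a,dpsi):
    Rt=orient(a,q[2]+np.radians(dpsi));d,r=plan(P,Rt=Rt);print(np.round(P,0),d.round(1).tolist(),r.round(1).tolist())
w(tf((-120,-5,200)),40,0)
w(tf((-80,-5,180)),40,0)
E
```

```text
t 7.22 pos [485.  188.1 250.2] rpy [3.122 0.641 2.454] F [ 0.3  0.3 -0.1] w 55.6 q [ 0.69 -0.32  1.7  -0.62  1.6  -0.27]
[499. 133. 200.] [-6.8, -35.5, 67.0] [-24.7, -2.8, -32.5]
[539. 134. 180.] [-18.9, -9.7, 101.5] [-24.7, -2.8, -32.5]
```

Call:
{"fn": "send_rows", "kwargs": {"travel": [[-2,-7,13],[-4,-14,26],[-6,-21,40],[-7,-28,54],[-8,-33,66]], "rot": [[-4,-0.5,-5.5],[-8,-1,-11],[-13,-1.5,-17],[-17,-2,-22.5],[-21,-2.5,-28]], "grip": [0.3,0.3,0.3,0.3,0.3]}}

```text
t: 7.63
ee_pos: [498.8, 135.1, 200.5]
orientation: [3.141, 0.687, 3.055]
wrist_force: [0.9, 0.4, -0.4]
grip_width: 55.6
```

Call:
{"fn": "send_rows", "kwargs": {"travel": [[0,0,0],[0,0,0]], "rot": [[-2.5,0,-3],[-2.5,0,-3]], "grip": [0.3,0.3]}}

```text
t: 7.8
ee_pos: [499.0, 133.5, 200.8]
orientation: [3.139, 0.686, 3.114]
wrist_force: [0.0, 0.1, 1.1]
grip_width: 55.5
```

```bash
python3 - <<'E'
from h import *
st()
snap("wrist","w8")
st()
for x,y in((29,-5),(29,0)):
  p=tf((x,y,45));print(p)
go(tf((29,-5,48)),40,q[2],80)
go(tf((29,-5,48)),40,q[2],0)
E
```

```text
t 7.8 pos [499.  133.5 200.8] rpy [3.139 0.686 3.114] F [0.  0.1 1.1] w 55.5 q [ 0.35 -0.74  2.08 -0.25  1.16 -1.17]
t 7.85 pos [499.3 133.8 201.5] rpy [3.138 0.686 3.11 ] F [-0.2 -0.4 -0.3] w 55.3 q [ 0.35 -0.74  2.08 -0.25  1.16 -1.17]
[647.69409382 137.95989056  45.        ]
[647.51253199 142.95659301  45.        ]
travel [-16.7, 5.6, 151.4] rot [-2.3, -0.7, -3.0]
travel [-17.6, 8.8, 231.4] rot [-2.3, -0.7, -3.0]
```

View pics/w8.png

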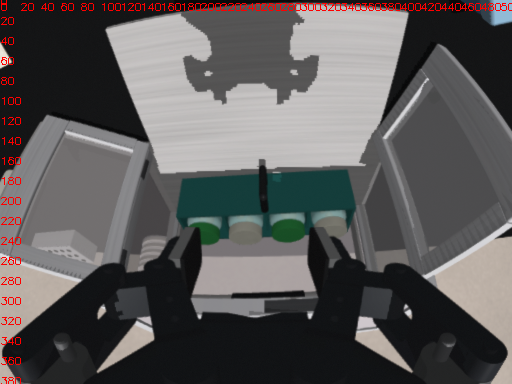

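The pull runs from about (262,163) to (264,208).

```bash
python3 - <<'E'
from h import *
im=cv2.imread("pics/w8_raw.png");sub=im[150:225,245:280]
m=(sub.max(2)<45).astype(np.uint8)
n,l,s,c=cv2.connectedComponentsWithStats(m);print(s.tolist())
i=1+np.argmax(s[1:,4]);ys,xs=np.where(l==i)
for y in range(ys.min(),ys.max()+1,4): print(y+150,(xs[ys==y].min()+245,xs[ys==y].max()+245),end=' ')
print()
for v in(ys.max()+150,ys.min()+150):
    u=xs[ys==v-150].mean()+245
    for z in(66,24):print((u,v),z,inv(onz("wrist",u,v,z)).round(1))
E
cd pics; python3 -c "
import cv2;i=cv2.imread('w8_raw.png')[140:240,200:330];cv2.imwrite('w8c.png',cv2.resize(i,None,fx=6,fy=6,interpolation=2))"
```

```text
[[0, 0, 35, 75, 2245], [14, 15, 10, 48, 380]]
165 (np.int64(262), np.int64(262)) 169 (np.int64(259), np.int64(265)) 173 (np.int64(259), np.int64(266)) 177 (np.int64(259), np.int64(267)) 181 (np.int64(259), np.int64(267)) 185 (np.int64(259), np.int64(266)) 189 (np.int64(259), np.int64(267)) 193 (np.int64(259), np.int64(266)) 197 (np.int64(259), np.int64(267)) 201 (np.int64(260), np.int64(267)) 205 (np.int64(260), np.int64(268)) 209 (np.int64(261), np.int64(268)) 
(np.float64(264.0), np.int64(212)) 66 [74.6 -3.4 66. ]
(np.float64(264.0), np.int64(212)) 24 [143.6  -5.1  24. ]
(np.float64(262.0), np.int64(165)) 66 [-21.1  -1.8  66. ]
(np.float64(262.0), np.int64(165)) 24 [28.3 -3.2 24. ]
```

View pics/w8c.png

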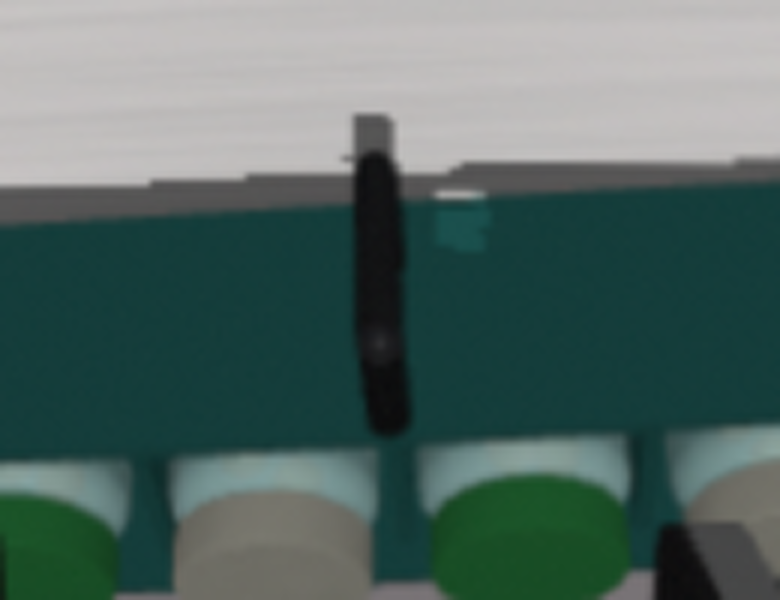

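Call:
{"fn": "send_rows", "kwargs": {"travel": [[-4,2,36],[-8,4,74],[-12,6,110],[-16,7.5,146],[-17,8,160]], "rot": [[-1,0,-1],[-2,-0.5,-2],[-2.3,-0.7,-3],[-2.3,-0.7,-3],[-2.3,-0.7,-3]], "grip": [0.1,0.1,0.1,0.1,0.1]}}

```text
t: 8.27
ee_pos: [614.2, 141.0, 82.5]
orientation: [-3.14, 0.69, -3.101]
wrist_force: [-0.2, 0.6, -0.0]
grip_width: 47.0
```

Call:
{"fn": "send_rows", "kwargs": {"travel": [[0,0,0],[0,0,0]], "rot": [[0,0,0],[0,0,0]], "grip": [0.1,0.1]}}

```text
t: 8.43
ee_pos: [613.7, 141.4, 86.8]
orientation: [-3.14, 0.694, -3.1]
wrist_force: [-0.8, 0.2, 0.9]
grip_width: 46.9
```

```bash
python3 - <<'E'
from h import *
st()
snap("wrist","w9")
c,d=rayp("wrist",254,190)
go(tf((29,-3.5,48)),40,q[2],0)
E
```

```text
t 8.43 pos [613.7 141.4  86.8] rpy [-3.14   0.694 -3.1  ] F [-0.8  0.2  0.9] w 46.9 q [ 0.24 -0.35  2.03 -0.18  0.78 -1.29]
travel [0.5, -3.5, 71.4] rot [0.2, -0.1, 0.2]
```

View pics/w9.png

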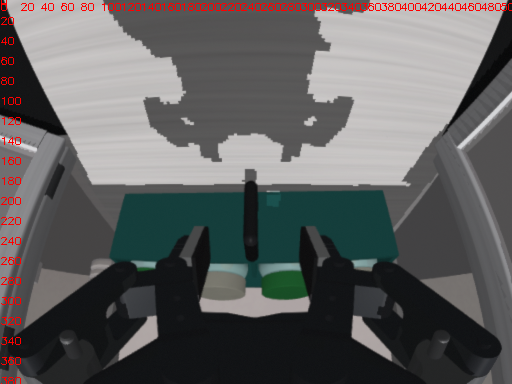

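Pull at u≈250 and the jaws' centre at 254, which agrees with the computed -3.5 mm in y.

Call:
{"fn": "send_rows", "kwargs": {"travel": [[0.5,-3,15],[0.5,-3,33],[0.5,-3,52],[0.5,-3,66],[0.5,-3,71]], "rot": [[0,0,0],[0,0,0],[0,0,0],[0,0,0],[0,0,0]], "grip": [0.1,0.1,0.1,0.1,0.1]}}

```text
t: 8.9
ee_pos: [659.7, 140.0, 34.1]
orientation: [-3.141, 0.698, -3.1]
wrist_force: [-0.2, 0.2, -0.5]
grip_width: 47.0
```

Call:
{"fn": "send_rows", "kwargs": {"travel": [[0,0,0],[0,0,0]], "rot": [[0,0,0],[0,0,0]], "grip": [0.1,0.1]}}

```text
t: 9.07
ee_pos: [659.6, 139.8, 35.4]
orientation: [-3.141, 0.699, -3.1]
wrist_force: [0.3, 0.2, 1.1]
grip_width: 46.8
```

```bash
python3 - <<'E'
from h import *
st()
snap("wrist","w10",(160,140,350,290),4)
go(tf((29,-3.5,48)),40,q[2],0)
E
```

```text
t 9.07 pos [659.6 139.8  35.4] rpy [-3.141  0.699 -3.1  ] F [0.3 0.2 1.1] w 46.8 q [ 0.21 -0.16  1.98 -0.19  0.64 -1.29]
travel [1.4, 0.1, 1.6] rot [0.2, 0.1, 0.2]
```

View pics/w10.png

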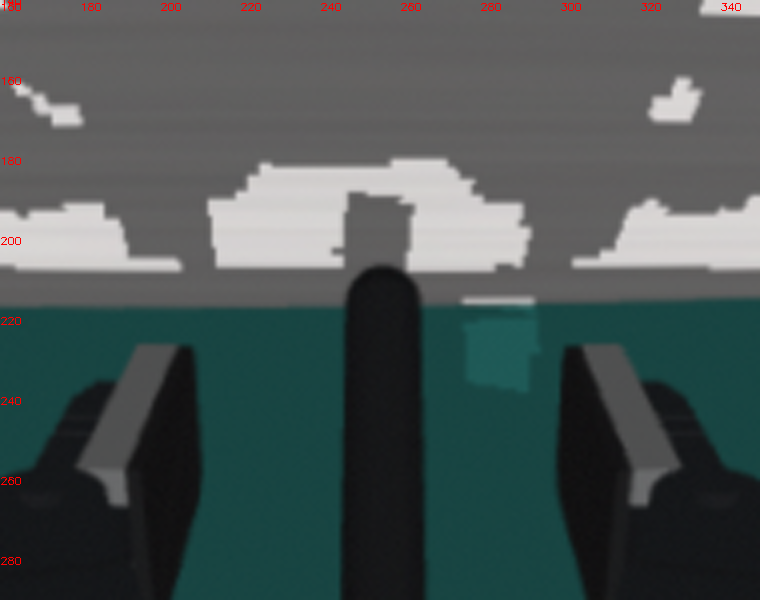

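The pull is centred between the jaws. Closing.

Call:
{"fn": "send_rows", "kwargs": {"travel": [[1,0,1],[1,0,1],[1,0,1],[1,0,1],[1,0,1]], "rot": [[0,0,0],[0,0,0],[0,0,0],[0,0,0],[0,0,0]], "grip": [-0.3,-0.7,-1,-1,-1], "force": 60}}

```text
t: 9.53
ee_pos: [659.3, 139.4, 33.1]
orientation: [-3.141, 0.698, -3.1]
wrist_force: [-6.6, 0.8, 5.8]
grip_width: 7.8
```

```bash
python3 - <<'E'
from h import *
st()
snap("wrist","w11",(160,140,350,290),4)
s=manip.observe();R0=R.from_euler('xyz',s['orientation'])
D=R.from_euler('z',q[2]).apply([-186,0,0]);print("slide",R0.inv().apply(D))
E
```

```text
t 9.53 pos [659.3 139.4  33.1] rpy [-3.141  0.698 -3.1  ] F [-6.6  0.8  5.8] w 7.8 q [ 0.21 -0.16  1.98 -0.19  0.64 -1.29]
slide [ 142.48978148    0.87077806 -119.54875122]
```

View pics/w11.png

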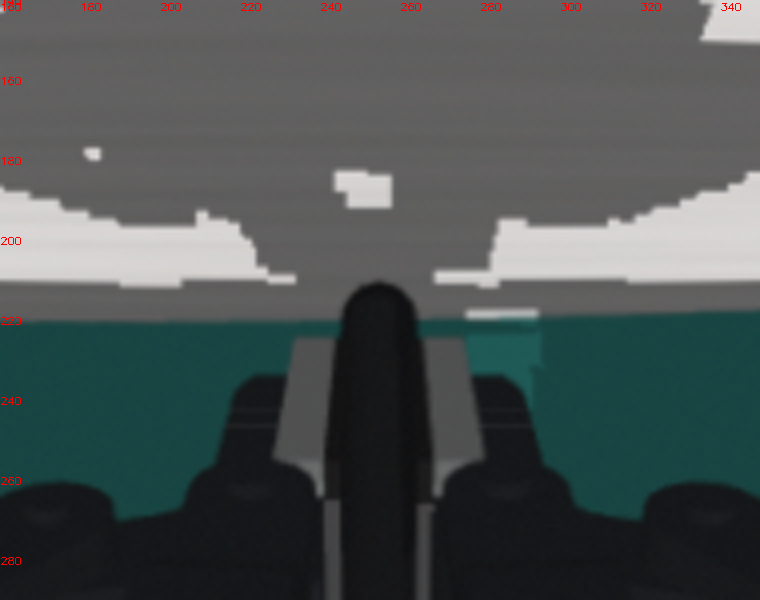

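Gripped firmly. Sliding out along the ledge, with gentle acceleration.

Call:
{"fn": "send_rows", "kwargs": {"travel": [[2,0,-1.7],[5.4,0,-4.5],[10.7,0,-9],[17.6,0.1,-14.8],[25.3,0.2,-21.2]], "rot": [[0,0,0],[0,0,0],[0,0,0],[0,0,0],[0,0,0]], "grip": [-1,-1,-1,-1,-1], "force": 60}}

```text
t: 10.0
ee_pos: [626.4, 138.0, 33.1]
orientation: [-3.141, 0.699, -3.1]
wrist_force: [5.4, 0.0, 0.6]
grip_width: 7.7
```

```bash
python3 - <<'E'
from h import *
st()
E
```

```text
t 10.0 pos [626.4 138.   33.1] rpy [-3.141  0.699 -3.1  ] F [5.4 0.  0.6] w 7.7 q [ 0.23 -0.26  2.06 -0.2   0.66 -1.27]
```

Call:
{"fn": "send_rows", "kwargs": {"travel": [[8,0,-6.7],[16.8,0.1,-14.1],[26,0.2,-21.8],[35.2,0.2,-29.5],[44.4,0.3,-37.2]], "rot": [[0,0,0],[0,0,0],[0,0,0],[0,0,0],[0,0,0]], "grip": [-1,-1,-1,-1,-1]}}

```text
t: 10.42
ee_pos: [568.2, 136.0, 33.1]
orientation: [-3.141, 0.7, -3.1]
wrist_force: [4.3, 0.7, 0.6]
grip_width: 8.0
```

Call:
{"fn": "send_rows", "kwargs": {"travel": [[9.2,0,-7.7],[18.4,0.1,-15.4],[27.6,0.2,-23.1],[36.8,0.2,-30.8],[46,0.3,-38.5]], "rot": [[0,0,0],[0,0,0],[0,0,0],[0,0,0],[0,0,0]], "grip": [-1,-1,-1,-1,-1]}}

```text
t: 10.83
ee_pos: [508.3, 133.8, 33.1]
orientation: [-3.141, 0.7, -3.1]
wrist_force: [5.1, 0.5, 1.1]
grip_width: 7.9
```

```bash
python3 - <<'E'
from h import *
st();s=manip.observe();z=R.from_euler('xyz',s['orientation']).as_matrix()[:,2];print(inv(s['ee_pos']-18.7*z))
E
```

```text
t 10.83 pos [508.3 133.8  33.1] rpy [-3.141  0.7   -3.1  ] F [5.1 0.5 1.1] w 7.9 q [ 0.3  -0.67  2.35 -0.23  0.8  -1.21]
[-122.47100717   -4.14417816   47.36295964]
```

Call:
{"fn": "send_rows", "kwargs": {"travel": [[7,0,-5.9],[11.5,0,-9.6],[14,0,-11.7],[14.6,0,-12.2],[14.6,0,-12.2]], "rot": [[0,0,0],[0,0,0],[0,0,0],[0,0,0],[0,0,0]], "grip": [-1,-1,-1,-1,-1]}}

```text
t: 11.25
ee_pos: [489.7, 133.2, 33.1]
orientation: [-3.141, 0.699, -3.1]
wrist_force: [-5.1, -0.6, 7.3]
grip_width: 7.8
```

```bash
python3 - <<'E'
from h import *
st();s=manip.observe();z=R.from_euler('xyz',s['orientation']).as_matrix()[:,2];print(inv(s['ee_pos']-18.7*z))
snap("top","t3",(110,80,330,250),3)
E
```

```text
t 11.25 pos [489.7 133.2  33.1] rpy [-3.141  0.699 -3.1  ] F [-5.1 -0.6  7.3] w 7.8 q [ 0.32 -0.75  2.39 -0.24  0.84 -1.2 ]
[-141.12627626   -4.09227199   47.41753842]
```

View pics/t3.png

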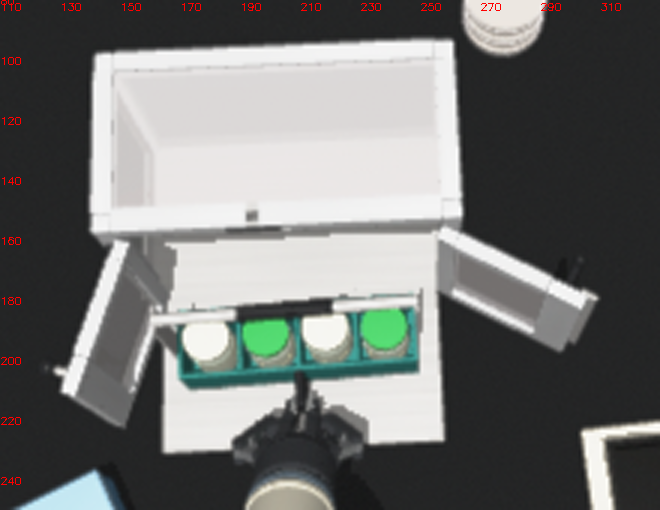

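The carrier stands fully out on the ledge with all four jars upright. Next I'll release the pull and back off.

Call:
{"fn": "send_rows", "kwargs": {"travel": [[0,0,0],[0,0,0],[0,0,0],[0,0,-3],[-5,0,-15]], "rot": [[0,0,0],[0,0,0],[0,0,0],[0,0,0],[0,0,0]], "grip": [-0.5,0.1,0.1,0.1,0.1]}}

```text
t: 11.72
ee_pos: [482.0, 132.2, 43.2]
orientation: [-3.139, 0.691, -3.099]
wrist_force: [-1.0, 0.2, 0.1]
grip_width: 47.1
```

```bash
python3 - <<'E'
from h import *
st()
def w(P,a,dpsi):
    Rt=orient(a,q[2]+np.radians(dpsi));d,r=plan(P,Rt=Rt);print(np.round(P,0),d.round(1).tolist(),r.round(1).tolist())
p=manip.observe()['ee_pos']
w(p+[-10,0,60],40,0)
w(p+[-15,0,130],20,0)
w(tf((-150,0,260)),10,0)
w(tf((-150,0,280)),5,-30)
im=cv2.imread("pics/t3_raw.png");hsv=cv2.cvtColor(im,cv2.COLOR_BGR2HSV)
# bar ends from crop: overall bar
a=[110+(152+1)/3-.33,80+322/3-.33];b=[110+421/3,80+297/3]
g0=[110+237/3-.33,80+313/3-.33];g1=[110+334/3-.33,80+303/3-.33]
for A,B in((a,b),(g0,g1)):
    A,B=onz("top",*A,174),onz("top",*B,174);print(A.round(1),B.round(1),"mid",((A+B)/2).round(1),"len",np.linalg.norm(A-B),"yaw",np.arctan2(-(A-B)[0],(A-B)[1]),inv((A+B)/2))
E
```

```text
t 11.72 pos [482.  132.2  43.2] rpy [-3.139  0.691 -3.099] F [-1.   0.2  0.1] w 47.1 q [ 0.32 -0.79  2.39 -0.23  0.88 -1.2 ]
[472. 132. 103.] [-30.5, 0.3, -52.6] [0.1, -0.4, 0.3]
[467. 132. 173.] [-71.3, 0.3, -109.7] [0.0, 19.6, 0.3]
[469. 136. 260.] [-128.0, 4.3, -175.5] [-0.0, 29.6, 0.3]
[469. 136. 280.] [-140.7, 4.2, -190.9] [11.5, 33.8, 28.4]
[539.5 258.9 174. ] [560.5  11.1 174. ] mid [550. 135. 174.] len 248.64562444380428 yaw 0.08450779696911793 [-68.70638612  -4.40690823 174.        ]
[547.5 181.8 174. ] [556.4  92.4 174. ] mid [551.9 137.1 174. ] len 89.78668193005953 yaw 0.09874380518852337 [-66.73726622  -2.37668253 174.        ]
```

Call:
{"fn": "send_rows", "kwargs": {"travel": [[-13,0,-20],[-28,0,-45],[-43,0,-70],[-60,0,-94],[-76,0,-118]], "rot": [[0,1,0],[0,7,0],[0,13,0],[0,18,0],[0,24,0]], "grip": [0.3,0.5,0.7,0.7,0.7]}}

```text
t: 12.13
ee_pos: [465.5, 132.4, 188.3]
orientation: [-3.141, 0.275, -3.1]
wrist_force: [-0.3, -1.4, -0.1]
grip_width: 72.5
```

```bash
python3 - <<'E'
from h import *
st()
def w(P,a,dpsi):
    Rt=orient(a,q[2]+np.radians(dpsi));d,r=plan(P,Rt=Rt);print(np.round(P,0),d.round(1).tolist(),r.round(1).tolist())
w(tf((-130,0,270)),0,-30)
w(tf((-110,0,270)),0,-87)
E
```

```text
t 12.13 pos [465.5 132.4 188.3] rpy [-3.141  0.275 -3.1  ] F [-0.3 -1.4 -0.1] w 72.5 q [ 0.25 -0.48  1.83 -0.06  1.52 -1.37]
[489. 137. 270.] [-44.6, 3.8, -72.3] [4.2, 15.4, 30.1]
[509. 138. 270.] [-63.8, 3.7, -66.9] [12.0, 12.6, 86.7]
```

Call:
{"fn": "send_rows", "kwargs": {"travel": [[-8,1,-18],[-17,1,-36],[-26,2,-52],[-36,3,-64],[-44,4,-72]], "rot": [[0.8,3.1,6],[1.6,6.2,12],[2.5,9.2,18],[3.3,12.3,24],[4.2,15.4,30]], "grip": [0.7,0.7,0.7,0.7,0.7]}}

```text
t: 12.55
ee_pos: [489.0, 137.6, 269.3]
orientation: [3.141, 0.002, 2.651]
wrist_force: [0.3, -0.2, 0.1]
grip_width: 72.2
```

Call:
{"fn": "send_rows", "kwargs": {"travel": [[0,0,0],[0,0,0],[0,0,0],[0,0,0],[0,0,0]], "rot": [[0,0,7],[0,0,14],[0,0,21],[0,0,28],[0,0,35]], "grip": [0.7,0.7,0.7,0.7,0.7]}}

```text
t: 12.97
ee_pos: [488.4, 137.2, 267.0]
orientation: [3.141, 0.002, 2.039]
wrist_force: [-0.5, 0.2, -0.1]
grip_width: 72.7
```

```bash
cat >> h.py <<'E'
def w(P,a,psi):
    Rt=orient(a,psi);d,r=plan(P,Rt=Rt);print(np.round(P,0),d.round(1).tolist(),r.round(1).tolist())
E
python3 - <<'E'
from h import *
st()
w(np.array([548,137,270]),0,0.09-np.pi/2)
E
```

```text
t 12.97 pos [488.4 137.2 267. ] rpy [3.141e+00 2.000e-03 2.039e+00] F [-0.5  0.2 -0.1] w 72.7 q [ 0.21 -0.15  1.4  -0.    1.89 -0.26]
[548 137 270] [-27.1, 53.1, -2.9] [0.1, 0.1, 21.6]
```

Call:
{"fn": "send_rows", "kwargs": {"travel": [[-6,11,0],[-13,26,0],[-20,40,0],[-27,53,0],[-27,53,0]], "rot": [[0,0,6],[0,0,12],[0,0,18],[0,0,21.5],[0,0,21.5]], "grip": [0.7,0.7,0.7,0.7,0.7]}}

```text
t: 13.38
ee_pos: [549.3, 137.1, 266.0]
orientation: [3.141, 0.002, 1.666]
wrist_force: [0.1, 0.1, -0.9]
grip_width: 72.3
```

Call:
{"fn": "send_rows", "kwargs": {"travel": [[0,0,0],[0,0,0]], "rot": [[0,0,0],[0,0,0]], "grip": [0.7,0.7]}}

```text
t: 13.55
ee_pos: [547.4, 137.4, 267.4]
orientation: [3.14, 0.002, 1.671]
wrist_force: [0.6, -0.5, 0.2]
grip_width: 72.7
```

```bash
python3 - <<'E'
from h import *
st();snap("wrist","w12");st()
E
```

```text
t 13.55 pos [547.4 137.4 267.4] rpy [3.140e+00 2.000e-03 1.671e+00] F [ 0.6 -0.5  0.2] w 72.7 q [ 0.19  0.    1.26 -0.    1.88  0.09]
t 13.6 pos [547.4 137.5 267.8] rpy [3.139e+00 2.000e-03 1.671e+00] F [ 0.6 -0.1 -0.4] w 72.5 q [ 0.19  0.    1.26 -0.    1.88  0.09]
```

View pics/w12.png

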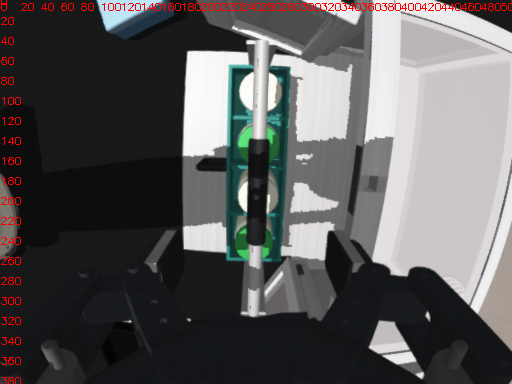

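The wrist view shows the bar's black grip from (259,140) to (257,244), between the jaws at u 165–340.

```bash
python3 - <<'E'
from h import *
im=cv2.imread("pics/w12_raw.png")
pts=[]
for v in range(146,240,6):
    row=im[v,235:285].max(1); d=np.where(row<60)[0]+235
    # largest contiguous run
    runs=np.split(d,np.where(np.diff(d)>1)[0]+1);r=max(runs,key=len);pts.append(((r[0]+r[-1])/2,v,len(r)))
print(pts)
P=np.array([onz("wrist",u,v,174) for u,v,_ in pts])
k=np.polyfit(P[:,1],P[:,0],1);print("yaw",-np.arctan(k[0]))
e=[onz("wrist",259,139.5,174),onz("wrist",257,244.5,174)];print(e,np.linalg.norm(e[0]-e[1]))
m=(e[0]+e[1])/2;print("mid",m,"x at mid",np.polyval(k,m[1]))
b=[onz("wrist",262,41,174),onz("wrist",253,316,174)];print(b,(b[0]+b[1])/2)
E
```

```text
[(np.float64(253.0), 146, 9), (np.float64(252.5), 152, 10), (np.float64(258.0), 158, 21), (np.float64(264.5), 164, 36), (np.float64(258.0), 170, 21), (np.float64(257.5), 176, 20), (np.float64(258.0), 182, 19), (np.float64(257.0), 188, 19), (np.float64(257.0), 194, 19), (np.float64(256.5), 200, 18), (np.float64(256.5), 206, 18), (np.float64(256.0), 212, 19), (np.float64(256.0), 218, 19), (np.float64(256.0), 224, 19), (np.float64(256.0), 230, 19), (np.float64(255.5), 236, 20)]
yaw 0.091215557529932
[array([546.22359069, 181.1013009 , 174.        ]), array([554.00840919,  90.18534122, 174.        ])] 91.24864450225623
mid [550.11599994 135.64332106 174.        ] x at mid 549.0536988453011
[array([540.53895752, 260.54609001, 174.        ]), array([558.4725804 ,   9.28227095, 174.        ])] [549.50576896 134.91418048 174.        ]
```

Call:
{"fn": "send_rows", "kwargs": {"travel": [[-2,2,20],[-2,2,45],[-2,2,70],[-2,2,92],[-2,2,104]], "rot": [[0,0,1],[0,0,1],[0,0,1],[0,0,1],[0,0,1]], "grip": [0.4,0.4,0.4,0.4,0.4]}}

```text
t: 14.02
ee_pos: [548.8, 135.4, 160.8]
orientation: [-3.141, 0.002, 1.653]
wrist_force: [-0.2, 0.8, -1.3]
grip_width: 59.5
```

Call:
{"fn": "send_rows", "kwargs": {"travel": [[0,0,5],[0,0,5],[0,0,5]], "rot": [[0,0,0],[0,0,0],[0,0,0]], "grip": [0.4,0.4,0.4]}}

```text
t: 14.27
ee_pos: [550.8, 135.6, 160.1]
orientation: [3.137, 0.001, 1.652]
wrist_force: [0.3, 0.6, -0.6]
grip_width: 59.6
```

```bash
python3 - <<'E'
from h import *
st();snap("wrist","w13");st()
w(np.array([549.5,135.5,155.3]),0,0.083-np.pi/2)
E
```

```text
t 14.27 pos [550.8 135.6 160.1] rpy [3.137e+00 1.000e-03 1.652e+00] F [ 0.3  0.6 -0.6] w 59.6 q [ 0.18 -0.    1.45 -0.    1.69  0.1 ]
t 14.32 pos [551.1 135.6 160.7] rpy [3.136e+00 1.000e-03 1.652e+00] F [-0.4  0.7  1.2] w 59.5 q [ 0.18 -0.    1.45 -0.    1.69  0.1 ]
[550. 136. 155.] [0.0, -1.6, 5.4] [0.3, 0.1, -0.1]
```

View pics/w13.png

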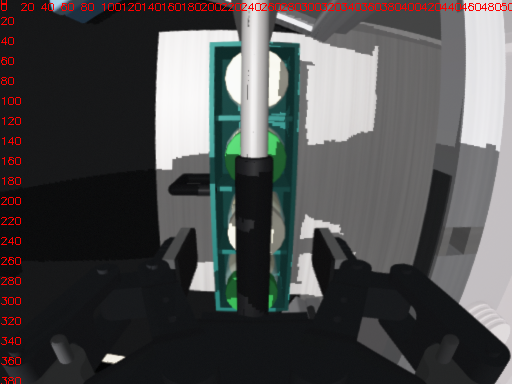

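The bar is centred (u≈254) and parallel to the jaws. Lowering 5 mm and gripping.

Call:
{"fn": "send_rows", "kwargs": {"travel": [[0,-1,4],[0,-1,4.5],[0,-1,4.5],[0,-1,4.5],[0,-1,4.5]], "rot": [[0,0,0],[0,0,0],[0,0,0],[0,0,0],[0,0,0]], "grip": [0.4,-0.2,-0.8,-0.8,-0.8], "force": 90}}

```text
t: 14.73
ee_pos: [549.9, 135.4, 154.7]
orientation: [3.137, 0.001, 1.652]
wrist_force: [0.5, 0.5, 0.2]
grip_width: 14.2
```

Call:
{"fn": "send_rows", "kwargs": {"travel": [[0,0,0],[0,0,0],[0,0,-1],[0,0,-3],[0,0,-6]], "rot": [[0,0,0],[0,0,0],[0,0,0],[0,0,0],[0,0,0]], "grip": [-0.8,-0.8,-0.8,-0.8,-0.8]}}

```text
t: 15.15
ee_pos: [548.4, 135.2, 158.2]
orientation: [-3.14, 0.002, 1.652]
wrist_force: [0.0, 0.2, -6.6]
grip_width: 14.6
```

```bash
python3 - <<'E'
from h import *
st()
E
```

```text
t 15.15 pos [548.4 135.2 158.2] rpy [-3.140e+00  2.000e-03  1.652e+00] F [ 0.   0.2 -6.6] w 14.6 q [ 0.18 -0.    1.46 -0.    1.69  0.1 ]
```

Lifted: -6.6 N matches the carrier's weight. Raising it further.

Call:
{"fn": "send_rows", "kwargs": {"travel": [[0,0,-5],[0,0,-12],[0,0,-21],[0,0,-31],[0,0,-41]], "rot": [[0,0,0],[0,0,0],[0,0,0],[0,0,0],[0,0,0]], "grip": [-0.8,-0.8,-0.8,-0.8,-0.8]}}

```text
t: 15.57
ee_pos: [549.5, 135.4, 202.6]
orientation: [3.138, 0.002, 1.652]
wrist_force: [0.0, -0.1, -5.4]
grip_width: 14.7
```

Call:
{"fn": "send_rows", "kwargs": {"travel": [[0,0,-10],[0,0,-20],[0,0,-30],[0,0,-39],[0,0,-45]], "rot": [[0,0,0],[0,0,0],[0,0,0],[0,0,0],[0,0,0]], "grip": [-0.8,-0.8,-0.8,-0.8,-0.8]}}

```text
t: 15.98
ee_pos: [549.5, 135.5, 247.9]
orientation: [3.137, 0.001, 1.652]
wrist_force: [-0.1, -0.2, -5.0]
grip_width: 14.3
```

```bash
python3 - <<'E'
from h import *
st();snap("side","s3",(130,50,330,200),4)
w(np.array([400,60,244]),0,0.083-np.pi/2)
w(np.array([390,-100,244]),0,0.09-np.pi/2)
w(np.array([376,-331,244]),0,0.098-np.pi/2)
E
```

```text
t 15.98 pos [549.5 135.5 247.9] rpy [3.137e+00 1.000e-03 1.652e+00] F [-0.1 -0.2 -5. ] w 14.3 q [ 0.18 -0.    1.3  -0.    1.84  0.1 ]
[400  60 244] [-63.2, -155.4, 4.1] [0.4, 0.1, -0.1]
[ 390 -100  244] [-221.9, -178.3, 4.1] [0.4, 0.1, -0.5]
[ 376 -331  244] [-451.0, -211.0, 4.2] [0.4, 0.1, -1.0]
```

View pics/s3.png

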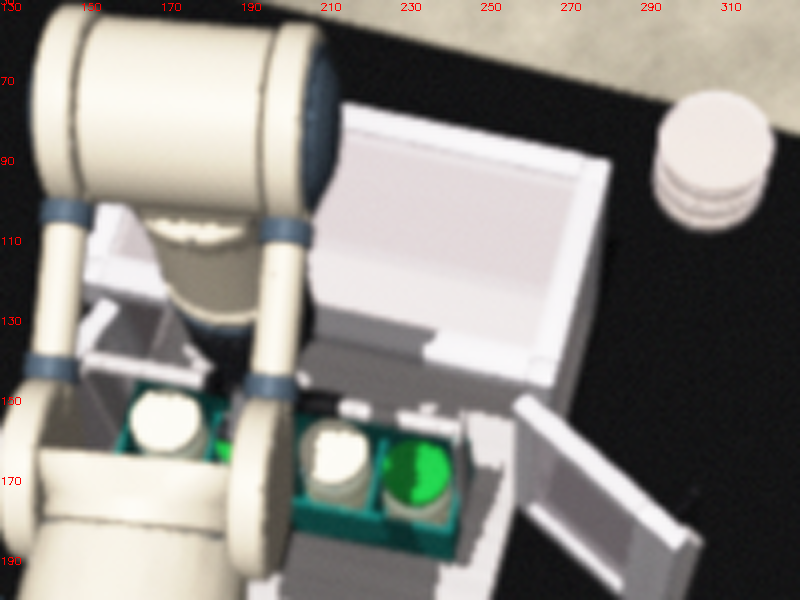

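Call:
{"fn": "send_rows", "kwargs": {"travel": [[-2,-5,0],[-7,-18,0],[-15,-37,0],[-24,-60,0],[-33,-83,0]], "rot": [[0,0,0],[0,0,0],[0,0,0],[0,0,0],[0,0,0]], "grip": [-0.8,-0.8,-0.8,-0.8,-0.8]}}

```text
t: 16.45
ee_pos: [467.7, 95.4, 244.6]
orientation: [3.141, 0.002, 1.652]
wrist_force: [-0.1, -0.3, -5.7]
grip_width: 14.3
```

Call:
{"fn": "send_rows", "kwargs": {"travel": [[-10,-23,0],[-22,-43,0],[-38,-60,0],[-58,-72,0],[-81,-81,0]], "rot": [[0,0,0],[0,0,0],[0,0,0],[0,0,0],[0,0,0]], "grip": [-0.8,-0.8,-0.8,-0.8,-0.8]}}

```text
t: 16.87
ee_pos: [393.3, 8.4, 245.3]
orientation: [3.139, 0.001, 1.653]
wrist_force: [1.6, -0.7, -5.8]
grip_width: 14.0
```

```bash
python3 - <<'E'
from h import *
st()
w(np.array([376,-331,244]),0,0.098-np.pi/2)
E
```

```text
t 16.87 pos [393.3   8.4 245.3] rpy [3.139e+00 1.000e-03 1.653e+00] F [ 1.6 -0.7 -5.8] w 14.0 q [-0.06 -0.47  1.7  -0.    1.91 -0.15]
[ 376 -331  244] [-336.8, -45.3, 1.6] [0.1, 0.1, -0.9]
```

Call:
{"fn": "send_rows", "kwargs": {"travel": [[-24,-6,0],[-49,-10,0],[-74,-13,0],[-99,-16,0],[-124,-19,0]], "rot": [[0,0,0],[0,0,0],[0,0,0],[0,0,0],[0,0,-0.5]], "grip": [-0.8,-0.8,-0.8,-0.8,-0.8]}}

```text
t: 17.28
ee_pos: [385.2, -117.6, 245.4]
orientation: [3.139, 0.001, 1.66]
wrist_force: [1.0, -0.8, -6.5]
grip_width: 14.4
```

Call:
{"fn": "send_rows", "kwargs": {"travel": [[-25,-3,0],[-50,-6,0],[-75,-9,0],[-100,-12,0],[-122,-15,0]], "rot": [[0,0,0],[0,0,0],[0,0,0],[0,0,0],[0,0,0]], "grip": [-0.8,-0.8,-0.8,-0.8,-0.8]}}

```text
t: 17.7
ee_pos: [381.2, -240.7, 245.3]
orientation: [3.14, 0.001, 1.66]
wrist_force: [0.2, -0.4, -6.2]
grip_width: 14.2
```

```bash
python3 - <<'E'
from h import *
st()
w(np.array([376,-331,244]),0,0.098-np.pi/2)
E
```

```text
t 17.7 pos [ 381.2 -240.7  245.3] rpy [3.14e+00 1.00e-03 1.66e+00] F [ 0.2 -0.4 -6.2] w 14.2 q [-0.64 -0.31  1.58  0.    1.87 -0.73]
[ 376 -331  244] [-89.4, -13.2, 1.3] [0.1, 0.1, -0.5]
```

Call:
{"fn": "send_rows", "kwargs": {"travel": [[-20,0,0],[-41,0,0],[-62,1,0],[-79,1,0],[-88,1.5,0]], "rot": [[0,0,0],[0,0,-0.5],[0,0,-0.5],[0,0,-0.5],[0,0,-0.5]], "grip": [-0.8,-0.8,-0.8,-0.8,-0.8]}}

```text
t: 18.12
ee_pos: [390.8, -328.5, 245.0]
orientation: [3.14, 0.001, 1.668]
wrist_force: [0.3, 0.2, -6.0]
grip_width: 14.3
```

Call:
{"fn": "send_rows", "kwargs": {"travel": [[0,0,0],[0,0,0],[0,0,5],[0,0,15],[0,0,26]], "rot": [[0,0,0],[0,0,0],[0,0,0],[0,0,0],[0,0,0]], "grip": [-0.8,-0.8,-0.8,-0.8,-0.8]}}

```text
t: 18.53
ee_pos: [391.8, -326.3, 220.0]
orientation: [3.138, 0.003, 1.67]
wrist_force: [-0.2, -0.0, -7.1]
grip_width: 14.2
```

```bash
python3 - <<'E'
from h import *
st();snap("top","t4",(280,150,440,310),3);snap("wrist","w14")
w(np.array([390.5,-329.4,155]),0,0.098-np.pi/2)
E
```

```text
t 18.53 pos [ 391.8 -326.3  220. ] rpy [3.138e+00 3.000e-03 1.670e+00] F [-0.2 -0.  -7.1] w 14.2 q [-0.76 -0.16  1.49  0.    1.8  -0.86]
[ 390. -329.  155.] [-3.8, -0.7, 61.9] [-0.0, -0.1, 0.1]
```

View pics/t4.png

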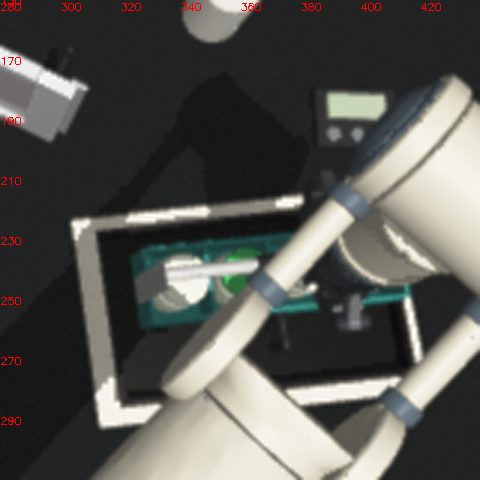

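View pics/w14.png

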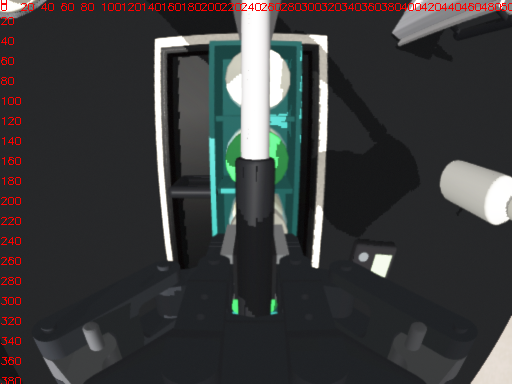

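The carrier hovers over the tray opening, inside the white border on all visible sides. Lowering.

Call:
{"fn": "send_rows", "kwargs": {"travel": [[-1,0,11],[-2,-0.5,22],[-2.5,-0.5,33],[-3,-0.5,43],[-3,-0.5,52]], "rot": [[0,0,0],[0,0,0],[0,0,0],[0,0,0],[0,0,0]], "grip": [-0.8,-0.8,-0.8,-0.8,-0.8]}}

```text
t: 19.05
ee_pos: [391.2, -329.9, 166.5]
orientation: [3.14, 0.001, 1.669]
wrist_force: [-1.1, 0.0, -5.6]
grip_width: 14.3
```

Call:
{"fn": "send_rows", "kwargs": {"travel": [[0,0,3],[0,0,6],[0,0,6],[0,0,6]], "rot": [[0,0,0],[0,0,0],[0,0,0],[0,0,0]], "grip": [-0.8,-0.8,-0.8,-0.8]}}

```text
t: 19.38
ee_pos: [391.7, -330.2, 162.7]
orientation: [3.138, 0.002, 1.669]
wrist_force: [0.9, 0.6, -6.4]
grip_width: 14.4
```

```bash
python3 - <<'E'
from h import *
st();snap("wrist","w15");st()
E
```

```text
t 19.38 pos [ 391.7 -330.2  162.7] rpy [3.138e+00 2.000e-03 1.669e+00] F [ 0.9  0.6 -6.4] w 14.4 q [-0.77 -0.15  1.59  0.    1.7  -0.87]
t 19.43 pos [ 391.8 -330.3  163. ] rpy [3.138e+00 3.000e-03 1.669e+00] F [-0.  -0.4 -6.5] w 14.6 q [-0.77 -0.15  1.59  0.    1.7  -0.87]
```

View pics/w15.png

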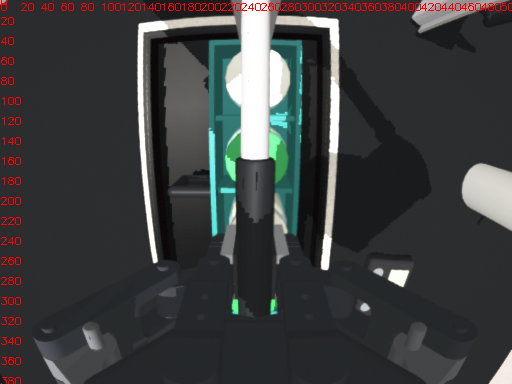

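Call:
{"fn": "send_rows", "kwargs": {"travel": [[0,0,2],[0,0,4],[0,0,6],[0,0,7.5],[0,0,8.5]], "rot": [[0,0,0],[0,0,0],[0,0,0],[0,0,0],[0,0,0]], "grip": [-0.8,-0.8,-0.8,-0.8,-0.8]}}

```text
t: 19.85
ee_pos: [391.5, -330.0, 153.4]
orientation: [3.139, 0.001, 1.669]
wrist_force: [-0.0, 0.1, -5.8]
grip_width: 14.2
```

Call:
{"fn": "send_rows", "kwargs": {"travel": [[0,0,0.5],[0,0,1]], "rot": [[0,0,0],[0,0,0]], "grip": [-0.8,-0.8]}}

```text
t: 20.02
ee_pos: [391.6, -330.1, 152.7]
orientation: [3.139, 0.002, 1.669]
wrist_force: [-0.1, 1.3, -4.7]
grip_width: 14.3
```

Call:
{"fn": "send_rows", "kwargs": {"travel": [[0,0,0.5],[0,0,1],[0,0,1.5]], "rot": [[0,0,0],[0,0,0],[0,0,0]], "grip": [-0.8,-0.8,-0.8]}}

```text
t: 20.27
ee_pos: [392.0, -330.1, 152.6]
orientation: [3.137, 0.003, 1.67]
wrist_force: [-1.7, 2.8, 3.7]
grip_width: 14.2
```

In contact: the weight has transferred and the position has stopped. Releasing and retreating straight up.

Call:
{"fn": "send_rows", "kwargs": {"travel": [[0,0,0],[0,0,0],[0,0,0],[0,0,0],[0,0,0]], "rot": [[0,0,0],[0,0,0],[0,0,0],[0,0,0],[0,0,0]], "grip": [-0.4,0,0.3,0.3,0.3]}}

```text
t: 20.68
ee_pos: [391.7, -330.3, 151.6]
orientation: [3.138, 0.002, 1.669]
wrist_force: [-0.0, 0.3, 0.1]
grip_width: 55.3
```

Call:
{"fn": "send_rows", "kwargs": {"travel": [[0,0,-10],[0,0,-30],[0,0,-60],[0,0,-90],[0,0,-120]], "rot": [[0,0,0],[0,0,0],[0,0,0],[0,0,0],[0,0,0]], "grip": [0.3,0.3,0.3,0.3,0.3]}}

```text
t: 21.1
ee_pos: [391.0, -329.8, 273.3]
orientation: [3.138, 0.002, 1.669]
wrist_force: [1.1, -0.9, -0.6]
grip_width: 55.5
```

Call:
{"fn": "send_rows", "kwargs": {"travel": [[10,-35,-5],[25,-70,-10],[60,-90,-10],[95,-100,-10],[130,-110,-10]], "rot": [[0,0,0],[0,0,0],[0,0,0],[0,0,0],[0,0,0]], "grip": [0.3,0.3,0.3,0.3,0.3]}}

```text
t: 21.52
ee_pos: [267.6, -210.4, 281.6]
orientation: [3.138, 0.003, 1.667]
wrist_force: [-0.0, 1.0, 0.2]
grip_width: 55.4
```

Call:
{"fn": "send_rows", "kwargs": {"travel": [[40,0,0],[80,0,0],[120,0,0],[160,10,0],[200,20,0]], "rot": [[0,0,0],[0,0,0],[0,0,0],[0,0,0],[0,0,0]], "grip": [0.3,0.3,0.3,0.3,0.3]}}

```text
t: 21.93
ee_pos: [268.2, -10.1, 281.9]
orientation: [3.135, 0.003, 1.667]
wrist_force: [1.8, 0.1, -0.4]
grip_width: 55.3
```

```bash
python3 - <<'E'
from h import *
st();snap("top","t5",f=1);snap("side","s5")
a=cv2.imread("pics/t5_raw.png")[190:310,280:440];cv2.imwrite("pics/t5c.png",cv2.resize(a,None,fx=4,fy=4,interpolation=2))
E
```

```text
t 21.93 pos [268.2 -10.1 281.9] rpy [3.135e+00 3.000e-03 1.667e+00] F [ 1.8  0.1 -0.4] w 55.3 q [-0.16 -0.79  1.82 -0.    2.1  -0.26]
```

View pics/t5.png

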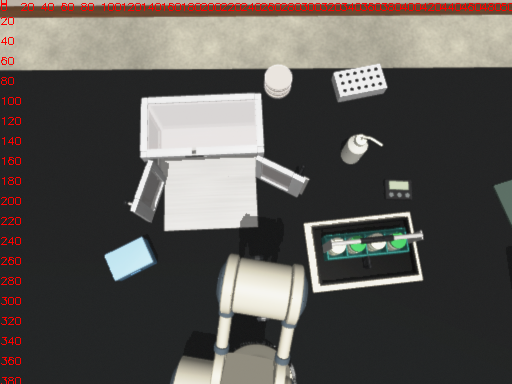

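View pics/t5c.png

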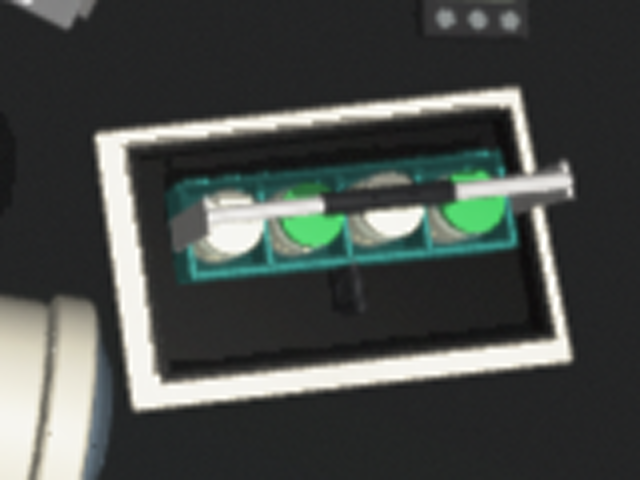

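View pics/s5.png

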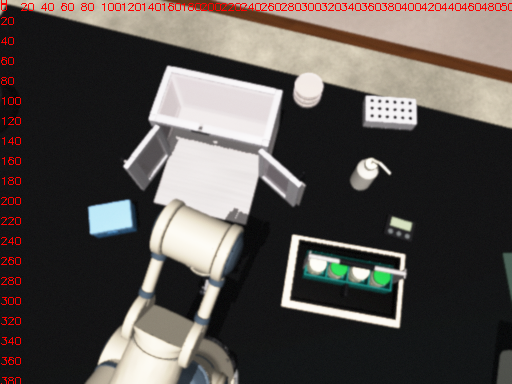

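Call:
{"fn": "send_rows", "kwargs": {"travel": [[0,0,0],[0,0,0],[0,0,0],[0,0,0]], "rot": [[0,0,0],[0,0,0],[0,0,0],[0,0,0]], "grip": [0.3,0.3,0.3,0.3]}}

```text
t: 22.37
ee_pos: [269.0, -13.2, 280.6]
orientation: [3.139, 0.002, 1.664]
wrist_force: [0.4, -0.3, -0.4]
grip_width: 55.4
```

```bash
python3 - <<'E'
from h import *
a=cv2.imread("pics/top0.png").astype(int);b=cv2.imread("pics/t5_raw.png").astype(int)
for nm,(x0,y0,x1,y1) in {"tip":(100,232,160,284),"bottle":(338,128,388,168),"timer":(382,176,416,202)}.items():
    print(nm,(np.abs(a-b)[y0:y1,x0:x1].max(2)>60).sum())
t=lambda x,y:("top",280+(x+.5)/4-.5,190+(y+.5)/4-.5)
A,B=onz(*t(207,211),172),onz(*t(572,180),172);print(A,B,(A+B)/2,np.linalg.norm(A-B))
c=[onz(*t(x,y),69)[:2].round(1).tolist() for x,y in((192,282),(516,246))];print(c)
st();manip.finish_job()
E
```

```text
tip 424
bottle 0
timer 0
[ 383.8123576  -205.22790986  172.        ] [ 402.830685   -451.86670388  172.        ] [ 393.3215213  -328.54730687  172.        ] 247.3709592730334
[[343.3, -210.9], [367.5, -448.0]]
t 22.37 pos [269.  -13.2 280.6] rpy [3.139e+00 2.000e-03 1.664e+00] F [ 0.4 -0.3 -0.4] w 55.4 q [-0.17 -0.79  1.82 -0.    2.1  -0.27]
the job is handed in; nothing more can be done
```

The job is done and handed in at 22.4 s of the 72 s allowed. I drew the bolt down to its stop and swung the closed leaf to about 108°. Then I slid the carrier by its pull onto the ledge and let go. Finally I took it by the top bar, carried it across and set it down in the tray.

What the last checks showed:
- **Carrier:** it sits inside the tray walls with the bar centred at (393, -329) mm. Bar length and height read as for a level carrier, all four jars are upright, and the set-down contact force was about 4 N.
- **Doors and arm:** both leaves are open, and the arm is clear of everything with about zero wrist force.
- **Bystanders:** the wash bottle and timer show no pixel change. The tip box check did not come out clean: 424 pixels changed. I put that down to the arm's shadow, which lay across it in the first picture. By eye it sits in the same place, and nothing went near it.
- **Bolt travel:** I measured about 17 mm of knob travel instead of 18 mm, but it was firmly against the stop. I think my first, off-centre grip had already drawn the missing millimetre.

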